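Check a fired test bar on the studio's height gauge

ROBOT

A 6-joint arm with a two-finger parallel gripper is mounted at the origin on the work surface. World frame = base frame: x ahead of the robot, y to its left, z up, the work surface at z = 0. Lengths are in m, angles in degrees, forces in N, time in s.
With the tool pointing down it reaches from about 0.4 to 0.825 m from the base axis. Payload 7 kg.
Tool frame: the origin (TCP) lies midway between the tips of the shut fingers; the grasp point (between the pads) lies r.tcp_to_grasp behind it (r.tcp_to_grasp is the distance from the TCP to the grasp point, in m); x points along the fingers, y is the direction in which the jaws open and shut, and the axes are right-handed (so a half turn about x gives the same grasp; the last joint's range is limited). The gripper opens to 88 mm and grips with 3 to 60 N. Pads are 19 mm wide; open, the fingers measure 130 mm over their backs; the gripper's body (78 mm by 193 mm) begins 47 mm behind the grasp point.
Start: joints at [-59.525, 20.546, 0.682, 0, -70.136, -16.507], TCP at [0.163, -0.655, 0.227] pointing down, gripper open.
Joint ranges: [-176.03, 176.03], [-82.01, 121.73], [-58.28, 71.71], [-173.87, 95.51], [-174.79, -0.11], [-173.66, 173.66]. Speed limits (degrees/s): [136.94, 136.94, 172.46, 180, 180, 180].

INTERFACE

Orientations are given as [roll, pitch, yaw] about the fixed x, y, z axes, in that order (R = Rz(yaw) Ry(pitch) Rx(roll)).
In Python, from plant import r gives the robot as it stands.
- The arm moves only by the tool carry_out, never from a script. Its argument "moves" is a list of rows, each a list of 7 numbers: the shift along the world's x, y, z in mm, then the turn, a rotation vector about the world's x, y, z in rad, then the opening in per cent of the stroke, from 0 (shut) to 100 (fully open). In form: [[x, y, z, wx, wy, wz, claw], ...]. A call has 1 to 5 rows; each row is the pose to reach, as a shift and turn from the pose commanded when the call began; what a row does not reach only later rows make up. A row lasts 1/10 s, in which the tool goes at most 50 mm and 8.59 degrees, less where a joint would pass 70% of its speed; a pose out of reach is approached as far as the arm can. A call with a gripper value outside its range is refused whole. The fingers move at their own pace and stop on an object; "squeeze" is the grip in N (left out, the last holds). Time passes only in rows, so rows that repeat a pose let the fingers close. It gives the time, the measured TCP pose, the force and the opening at its end, in the units of the state.
- r.get_state(): the state, without advancing time (a new reading comes with each control period).
- r.capture(name): name is "scene" or "side" or "wrist"; returns the picture (384x512x3 uint8, blue, green, red); there is no depth.
- r.camera_params(name): a dict with "K" (3x3 intrinsics, pixels), "rvec" (rotation vector, rad) and "tvec" (3), from world to camera coordinates, as OpenCV has them. Camera axes: x right, y down, z forward; pixel columns grow to the right and rows downward; lengths in m; the calibration is good to about 2 mm. A picture is of the moment at which its call begins: read the wrist's pose just before it. camera_params takes no time and is no camera call; for the wrist camera it gives the pose at the moment of the call.
- r.close_job(): hands the job in, once; it reports no verdict.
The state is a dict: "time_s": time; "joints": joint angles; "qd": joint speeds; "joint_torque": joint torques, N m; "tcp_pos": TCP position; "eef_rot": TCP orientation; "contact_force": force on the tool from outside, world axes, zero at the start; "moment": the same for the moment, N m; "gripper_width": finger opening in m.
Only numpy, scipy, OpenCV 4.12 (cv2) and the standard library are available. Lean on these libraries where they do the work, as an engineer would, in place of code of your own. Each camera call takes 0.05 s, during which the arm holds its last target. There are 200 camera calls.

TASK

Lift the fired clay test bar out of its wooden cradle, set it down flat on the cork mat and let go; then take it again, nearer one end so that your hand clears the gauge's head, and lay it flat on the height gauge's base, under the raised foot, square against the end stop and centred, and let go. Press the readout's small key to clear it, push the gauge's knob down until the foot rests gently on the bar and keep it there for about a second, let the knob rise, and then press the readout's large key to store the reading. Do not press a key before the bar lies in the gauge, never press both keys together, and leave the jar, cup and brush alone.

Things in the scene. Friction and masses are not known exactly. Their poses are not given: they have to be found in the camera images.
- bar: Fired terracotta-coloured clay bar, 170 x 30 x 22 mm (length along its x, width along y, height along z), about 200 g, loose. Origin at the centre of its underside. The ends are alike.
- cradle: Fixed plywood cradle in which the bar starts, centred, along its x; base 194 x 56 mm, 8 mm thick, the bar rests on it. Walls up to 34 mm above the table enclose the sides and end face of both bar ends (from 49 to 97 mm either side of the centre), so only the middle 98 mm of the bar can be gripped. Origin at the centre of the underside.
- mat: Fixed cork mat, 210 (x) x 130 (y) x 5 mm thick, flat on the table. Origin at the centre of its underside. The cradle and the mat may change places.
- gauge: Fixed C-shaped steel height gauge. Origin on the table straight below the foot; z up; +x points from the open mouth to the column. Base plate x = -60 to 140 mm, 75 mm wide, top at 20 mm. The seated bar lies along x, centre at x = -25 mm, y = 0, underside at z = 20 mm; its outer 50 mm stick out free beyond the base at the mouth. Column at x = 112 mm, 190 mm tall.
- plunger (a joint): Gauge slide, m: 0 = up, grows as the knob is pushed down, stop at 0.062. A spring returns it to 0 when let go (1.3 N at the top, about 3.5 N when the foot meets the bar). The foot's underside is 85 mm above the table at 0, so it meets the seated bar's top (42 mm) at about 0.043: the height reading.
- knob_top (a point): Centre of the top of the gauge's black push knob, 38 mm across, 14 mm thick; 235 mm above the table when up, on the gauge's axis. The knob sits on the slide's rod by a short stiff spring: it carries the slide down with it, and once the foot has landed it gives up to 8 mm more, from about 4 N to 11 N of push, so that the foot is not forced.
- foot (a point): Centre of the underside of the gauge's round steel foot, 20 mm across.
- readout: Fixed grey readout box, 75 (x) x 125 (y) x 28 mm, with a display strip and two black round keys on top. Origin at the centre of its underside. The small key is at its +y side, the large key at its -y side, 66 mm apart.
- key_clear (a joint): Small key's travel, m: 0 = up, 0.006 = fully down, pressed straight down with 4.5 N; springs back.
- key_clear_top (a point): Centre of the top of the small key (18 mm across).
- key_store (a joint): Large key's travel, m: 0 = up, 0.006 = fully down, pressed straight down with 4.5 N; springs back.
- key_store_top (a point): Centre of the top of the large key (32 mm across).
- jar: Bystander: lidded glaze jar, 56 mm across, 75 mm tall, loose. Origin under its centre.
- cup: Bystander: white cup, 72 mm across, 70 mm tall, loose. Origin under its centre.
- brush: Bystander: brush 170 mm long lying on the table, loose.
- guide (a point): Centre of the underside of the gauge head's round guide, 30 mm across, 120 mm above the table and 36 mm tall, over the gauge's origin; an arm runs back from it to the column. It leaves no room for a hand that holds the bar's middle.
- stop (a point): Middle of the end stop's face, which looks to the mouth (gauge x = 60 mm), 31 mm above the table. The stop is 60 mm wide and rises 22 mm above the base plate.
Not all that is in view belongs to the job. Of the things shaped like the bar, the terracotta one is meant.

How it is judged:
By the outcome, as a careful person would: the job done as asked, in the order asked, and still so for the second after the job is handed in, with the robot touching nothing.
It also fails if it takes over 72 s, if anything falls off the work surface, if the arm or the gripper's body presses on something with over 40 N, if the wrist force passes 120 N, or if a joint passes its speed limit or range.

## Working session

There is one attempt and no reset: what is moved stays moved. The work goes in short steps, Python scripts to look and compute and a tool call to move; the robot and the scene stay as the last step left them, time stands still between calls to the robot, and variables do not carry over. Pictures are saved under pics/ and viewed, about 8 in all and at most 12, crops included, and the job is handed in when it is done.

Besides the shell and the picture viewer there is one more tool, called after "Request:" by a JSON object that holds its "name" and its "arguments". carry_out: Moves the arm, as the interface text tells. Its arguments: {"type":"object","properties":{"moves":{"type":"array"},"squeeze":{"type":"number"}},"required":["moves"]}

```bash
mkdir -p pics; ls; cat > h.py <<'E'
import numpy as np, cv2
from plant import r
def cam(n):
    p=r.camera_params(n); R=cv2.Rodrigues(np.array(p["rvec"],float))[0]; return np.array(p["K"],float),R,np.array(p["tvec"],float).ravel()
def ray(c,uv):
    K,R,t=c; d=R.T@np.linalg.solve(K,[uv[0],uv[1],1.]); return -R.T@t,d
def plane(c,uv,z):
    o,d=ray(c,uv); return o+d*(z-o[2])/d[2]
def proj(c,P):
    K,R,t=c; q=K@(R@np.array(P,float)+t); return q[:2]/q[2]
def tri(rays):
    A=np.zeros((3,3));b=np.zeros(3)
    for o,d in rays:
        d=d/np.linalg.norm(d);M=np.eye(3)-np.outer(d,d);A+=M;b+=M@o
    return np.linalg.solve(A,b)
E
python3 - <<'E'
from h import *
s=r.get_state();print(s, r.tcp_to_grasp)
ims=[]
for n in("scene","side","wrist"):
    c=cam(n);print(n,c[0].tolist(),-c[1].T@c[2],c[1][2])
    im=r.capture(n);cv2.imwrite(f"pics/{n}0.png",im)
    cv2.imwrite(f"pics/{n}0b.png",cv2.resize(im,(800,600),interpolation=cv2.INTER_CUBIC))
E
```

```text
pics
{'time_s': 0.0, 'joints': array([-5.95256468e+01,  2.05908163e+01,  6.34732055e-01, -1.96995061e-02,
       -7.01360652e+01, -1.65047393e+01]), 'qd': array([ 0.02691846, -0.06396778, -0.07121975, -0.04378633, -0.05540805,
        0.01357729]), 'joint_torque': array([ 8.43229445e-04, -5.82723391e+01,  2.93057603e+01,  6.99736610e+00,
        6.83259394e-03, -1.50262285e-04]), 'tcp_pos': array([ 0.16278205, -0.65458099,  0.22563828]), 'eef_rot': array([ 95.14307471,  89.90600754, 109.10598002]), 'contact_force': array([ 0.67897335,  0.55714137, -1.40646556]), 'moment': array([0.0019199 , 0.00793553, 0.00601993]), 'gripper_width': 0.08751288850961701} 0.0188
scene [[348.07157291614305, 0.0, 261.30668976862535], [0.0, 348.07157291614305, 190.4113227139756], [0.0, 0.0, 1.0]] [0.92718388 0.57401383 0.76908988] [-0.3327244  -0.63309009 -0.6989216 ]
side [[452.29254043582335, 0.0, 258.8309178825328], [0.0, 452.29254043582335, 193.43425889548047], [0.0, 0.0, 1.0]] [0.13840128 1.03074461 0.91392625] [ 0.36910462 -0.73934891 -0.5631385 ]
wrist [[264.7691768668882, 0.0, 253.17213448309897], [0.0, 264.7691768668882, 194.06710753521673], [0.0, 0.0, 1.0]] [ 0.0956771  -0.67210535  0.38419433] [ 0.24612929  0.06290936 -0.96719325]
```

View pics/scene0b.png

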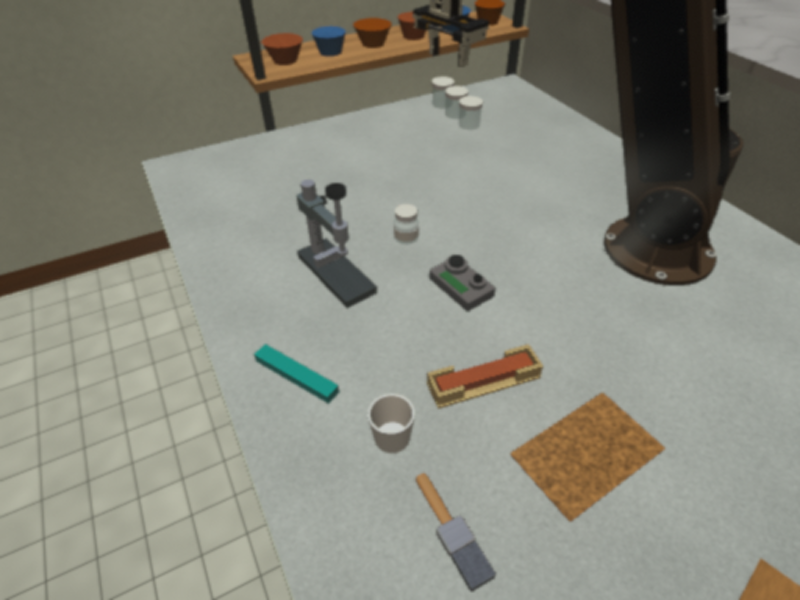

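View pics/side0b.png

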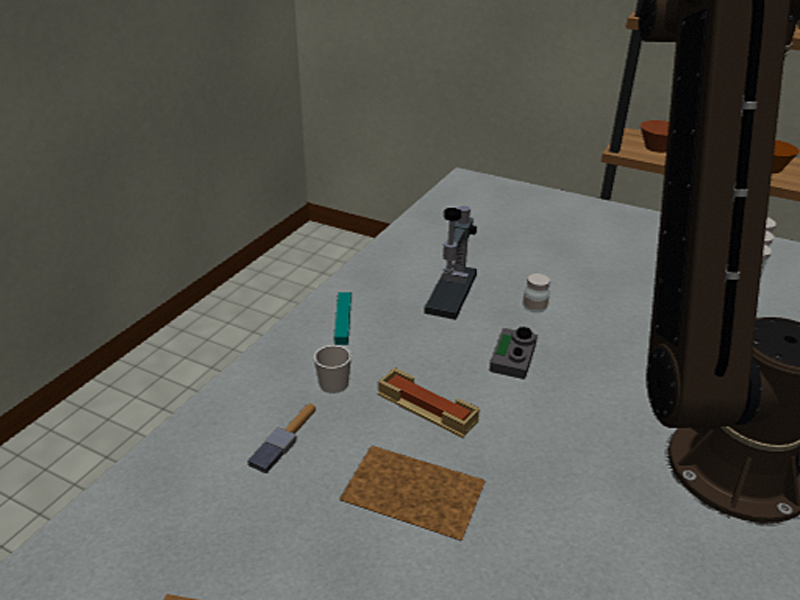

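Scene view: the terracotta bar is in the plywood cradle at about (485,372), and a teal lookalike bar lies at (296,372). The gauge is at (335,250) with its mouth toward the lower right, the readout at (462,282) and the mat at (588,455). There is also a second cork piece at the lower right edge, (775,585). The terracotta bar in the cradle is the one to take. Next is a close crop with colour measurements.

```bash
python3 - <<'E'
from h import *
S=cv2.imread("pics/scene0.png");D=cv2.imread("pics/side0.png")
z=lambda im,x,y,w,h:cv2.resize(im[y:y+h,x:x+w],(400,300),interpolation=cv2.INTER_CUBIC)
cv2.imwrite("pics/crop1.png",np.vstack([np.hstack([z(S,180,105,120,90),z(S,260,150,80,60)]),np.hstack([z(D,250,125,120,90),z(S,265,210,100,75)])]))
for n,im in(("scene",S),("side",D)):
    c=cam(n);hsv=cv2.cvtColor(im,cv2.COLOR_BGR2HSV)
    for nm,lo,hi,zz,roi in(("bar",(3,150,60),(11,255,255),.03,None),("mat",(9,120,60),(17,255,200),.005,None),("teal",(80,120,60),(95,255,255),.022,None)):
        m=cv2.inRange(hsv,lo,hi);m=cv2.morphologyEx(m,cv2.MORPH_CLOSE,np.ones((3,3)));
        for k in sorted(cv2.findContours(m,0,1)[0],key=cv2.contourArea)[::-1][:4]:
            if cv2.contourArea(k)<120:continue
            P=np.array([plane(c,p,zz)[:2] for p in k[:,0].astype(float)])
            print(n,nm,cv2.contourArea(k),k[:,0].mean(0).round(),[np.round(v,3) for v in cv2.minAreaRect((P*1000).astype(np.float32))])
E
```

```text
scene bar 515.0 [309. 238.] [array([544.384, 126.557]), array([ 36.737, 171.426]), np.float64(80.877)]
scene bar 187.5 [180.  30.] [array([  379.922, -1482.486]), array([281.312, 141.85 ]), np.float64(63.298)]
scene mat 3848.5 [374. 291.] [array([477.944, 314.872]), array([205.642, 126.031]), np.float64(5.61)]
scene mat 2806.0 [211.  34.] [array([  131.742, -1459.349]), array([828.736, 497.472]), np.float64(0.303)]
scene mat 1000.0 [ 48. 169.] [array([1126.408, -549.996]), array([ 65.509, 329.139]), np.float64(89.075)]
scene mat 693.0 [309. 238.] [array([532.055, 112.935]), array([ 47.686, 183.33 ]), np.float64(81.27)]
scene teal 575.5 [189. 238.] [array([830.112, -36.11 ]), array([ 34.019, 172.447]), np.float64(28.917)]
side bar 345.5 [274. 254.] [array([539.681, 124.693]), array([ 31.286, 167.96 ]), np.float64(81.298)]
side mat 3079.5 [265. 315.] [array([472.488, 316.149]), array([207.454, 129.417]), np.float64(5.762)]
side mat 714.0 [409.  93.] [array([  477.708, -1442.283]), array([199.132, 507.458]), np.float64(6.868)]
side mat 476.5 [503. 109.] [array([    6.062, -1449.911]), array([ 81.451, 502.892]), np.float64(2.359)]
side mat 275.5 [276. 255.] [array([549.67 ,  99.236]), array([ 32.182, 178.817]), np.float64(81.252)]
side teal 215.5 [219. 201.] [array([822.575, -37.729]), array([ 29.894, 165.813]), np.float64(28.965)]
```

View pics/crop1.png

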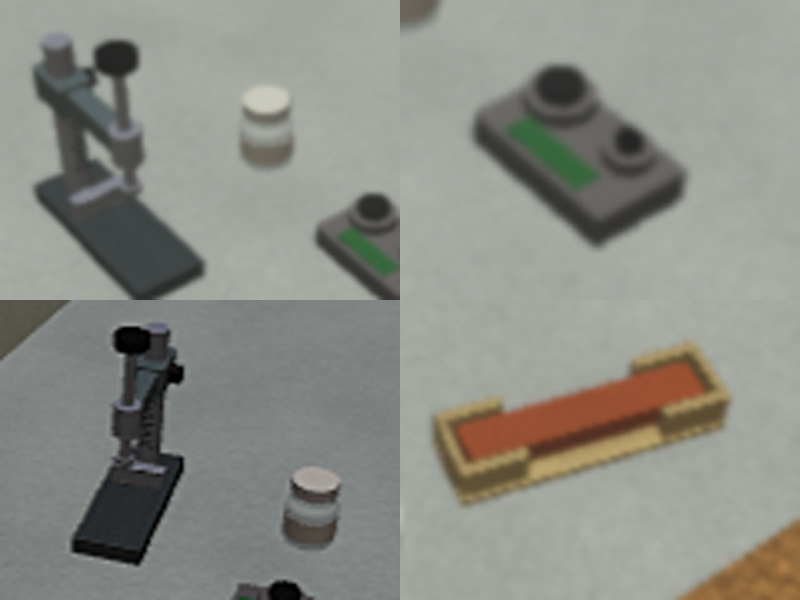

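The crop confirms the terracotta bar in the cradle. The gauge knob is at crop (116,52) with the mouth end of its base at (137,290)–(204,265). The keys are at (562,80) for the large one and (629,137) for the small one.

```bash
python3 - <<'E'
from h import *
c=cam("scene");d=cam("side")
a=lambda x,y:(180+x/3.333,105+y/3.333); b=lambda x,y:(250+x/3.333,125+(y-300)/3.333); e=lambda x,y:(260+(x-400)/5,150+y/5)
print("knob",tri([ray(c,a(116,48)),ray(d,b(131,333))]),plane(c,a(116,50),.235),plane(d,b(131,335),.235))
print("foot",plane(c,a(131,189),.085),plane(d,b(122,462),.085))
for n,cc,u in(("s R",c,a(204,262)),("s F",c,a(137,289)),("s B",c,a(36,184)),("d L",d,b(73,540)),("d R",d,b(140,553)),("d B",d,b(183,458))): print(n,plane(cc,u,.02)[:2].round(4))
for z in(.034,.040):print(z,"L",plane(c,e(562,79),z)[:2],"S",plane(c,e(629,136),z)[:2])
for u in((480,110),(686,175),(597,230),(560,66)): print("box",plane(c,e(*u),.028)[:2].round(4))
for n,im in(("scene",c),("side",d)):
  print(n,[proj(im,(x,y,.03)).round(0) for x,y in((.541,.125),(.475,.315))])
# wrist: tool down yaw
R=cv2.Rodrigues
from scipy.spatial.transform import Rotation as Q
M=Q.from_euler("xyz",r.get_state()["eef_rot"],degrees=True).as_matrix();print(M.round(3))
p=cam("wrist");t=r.get_state()["tcp_pos"];print("cam in tool",(M.T@(-p[1].T@p[2]-t)).round(3),(M.T@p[1].T).round(3))
E
```

```text
knob [ 0.65421779 -0.22046426  0.23300629] [ 0.65555649 -0.21729815  0.235     ] [ 0.6502158  -0.20982549  0.235     ]
foot [ 0.65607562 -0.21819128  0.085     ] [ 0.65289134 -0.21318741  0.085     ]
s R [ 0.6119 -0.1614]
s F [ 0.682  -0.1578]
s B [ 0.7122 -0.3465]
d L [ 0.6744 -0.1451]
d R [ 0.6035 -0.1571]
d B [ 0.636  -0.3521]
0.034 L [ 0.43429348 -0.14521468] S [ 0.42624833 -0.07818594]
0.04 L [ 0.43831658 -0.13934414] S [ 0.4303371  -0.07286251]
box [ 0.4929 -0.1498]
box [ 0.4109 -0.0367]
box [ 0.4851 -0.0222]
box [ 0.4245 -0.163 ]
scene [array([311., 237.]), array([379., 282.])]
side [array([273., 253.]), array([264., 306.])]
[[-0.    -0.241  0.97 ]
 [ 0.001  0.97   0.241]
 [-1.     0.001 -0.   ]]
cam in tool [-0.158 -0.001 -0.069] [[-0.    -0.254  0.967]
 [ 1.     0.     0.   ]
 [-0.     0.967  0.254]]
```

Request:
{"name": "carry_out", "arguments": {"moves": [[22, 45, 5, 0, 0, -0.08, 100], [44, 90, 10, 0, 0, -0.16, 100], [66, 135, 15, 0, 0, -0.24, 100], [88, 180, 20, 0, 0, -0.32, 100], [110, 225, 25, 0, 0, -0.4, 100]]}}

```text
time_s: 0.65
tcp_pos: [0.2725, -0.4297, 0.2513]
eef_rot: [122.0, 90.0, 112.8]
contact_force: [1.9, -1.1, 0.7]
gripper_width: 0.0874
```

Request:
{"name": "carry_out", "arguments": {"moves": [[22, 45, 10, 0, 0, 0, 100], [44, 90, 20, 0, 0, 0, 100], [66, 135, 30, 0, 0, 0, 100], [88, 180, 40, 0, 0, 0, 100], [110, 225, 50, 0, 0, 0, 100]]}}

```text
time_s: 1.15
tcp_pos: [0.38, -0.2094, 0.3009]
eef_rot: [12.4, 90.0, 3.5]
contact_force: [2.0, -0.1, 1.3]
gripper_width: 0.0874
```

```bash
cat >> h.py <<'E'
def snap(tag):
    import pickle
    c=cam("wrist");im=r.capture("wrist");pickle.dump(c,open(f"pics/{tag}.pkl","wb"))
    cv2.imwrite(f"pics/{tag}.png",im);cv2.imwrite(f"pics/{tag}b.png",cv2.resize(im,(800,600),interpolation=cv2.INTER_CUBIC));return c,im
def load(tag):
    import pickle
    return pickle.load(open(f"pics/{tag}.pkl","rb")),cv2.imread(f"pics/{tag}.png")
E
python3 - <<'E'
from h import *
snap("w1");s=r.get_state();print(s["time_s"],s["tcp_pos"],s["eef_rot"],s["joints"],s["contact_force"])
E
```

```text
1.2 [ 0.38357514 -0.20493388  0.30258679] [15.48165056 89.7485415   6.74089493] [-1.98152685e+00 -5.71006977e+00 -2.02849906e+01 -3.94457759e-02
 -7.51765322e+01 -9.67492196e+01] [1.72494975 1.76766076 1.69873329]
```

View pics/w1b.png

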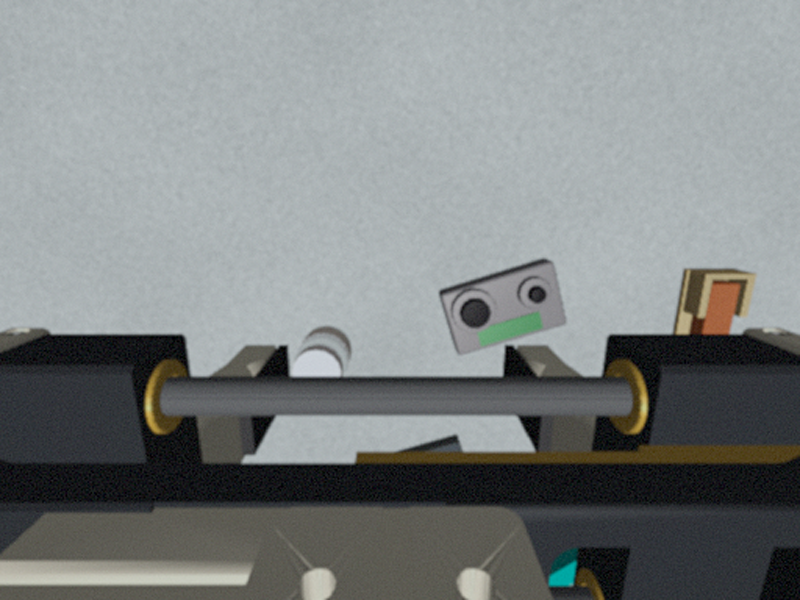

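The wrist view shows the readout with its large key at (475,312) and small key at (537,295). The gripper hides everything ahead of the fingers, so the camera only sees the ground behind them.

```bash
cat >> h.py <<'E'
from scipy.spatial.transform import Rotation as Q
def st(s=None):
    s=s or r.get_state();M=Q.from_euler("xyz",s["eef_rot"],degrees=True).as_matrix()
    print("t",round(s["time_s"],2),"tcp",(s["tcp_pos"]*1000).round(1),"zyaw",round(np.degrees(np.arctan2(M[1,2],M[0,2])),2),"xdir",M[:,0].round(3),"F",s["contact_force"].round(1),"Mo",s["moment"].round(2),"w",round(s["gripper_width"]*1000,1),"j",s["joints"].round(0))
E
python3 - <<'E'
from h import *
st()
w,im=load("w1");c=cam("scene");k=1/1.5625
e=lambda x,y:(260+(x-400)/5,150+y/5)
print("L",tri([ray(c,e(562,79)),ray(w,(475*k,312*k))]),"S",tri([ray(c,e(629,136)),ray(w,(537*k,295*k))]))
for z in(.034,.04):print(z,plane(w,(475*k,311*k),z)[:2],plane(w,(537*k,294*k),z)[:2])
for u in((440,290),(553,263),(566,322),(460,353)):print("box",plane(w,np.array(u)*k,.028)[:2].round(4))
print("bar edges",[plane(w,np.array(u)*k,.03)[:2].round(4) for u in((714,281),(741,281),(728,333))], "outer wall",[plane(w,np.array(u)*k,.034)[:2].round(4) for u in((688,268),(753,272))])
E
```

```text
t 1.2 tcp [ 383.6 -204.9  302.6] zyaw -8.74 xdir [ 0.004  0.001 -1.   ] F [1.7 1.8 1.7] Mo [ 0.37 -0.31  0.03] w 87.6 j [ -2.  -6. -20.  -0. -75. -97.]
L [ 0.44144733 -0.13576146  0.04411482] S [ 0.43327418 -0.07026444  0.04348454]
0.034 [ 0.44396428 -0.13445635] [ 0.43556172 -0.06771786]
0.04 [ 0.44209592 -0.13537311] [ 0.43381188 -0.06957603]
box [ 0.4168 -0.168 ]
box [ 0.4064 -0.0469]
box [ 0.4737 -0.0368]
box [ 0.4916 -0.1552]
bar edges [array([0.4517, 0.1195]), array([0.4561, 0.1477]), array([0.5131, 0.1369])] outer wall [array([0.4321, 0.0893]), array([0.447 , 0.1563])]
```

Request:
{"name": "carry_out", "arguments": {"moves": [[16, 35, 0, 0, 0, 0, 100], [32, 70, 0, 0, 0, 0, 100], [50, 110, 0, 0, 0, 0, 100], [68, 150, -20, 0, 0, 0, 100], [86, 190, -40, 0, 0, 0, 100]]}}

```text
time_s: 1.7
tcp_pos: [0.4664, -0.0194, 0.2604]
eef_rot: [31.7, 89.9, 22.7]
contact_force: [1.3, -0.7, 0.0]
gripper_width: 0.0878
```

Request:
{"name": "carry_out", "arguments": {"moves": [[18, 30, -20, 0, 0, 0, 100], [36, 60, -40, 0, 0, 0, 100], [54, 90, -60, 0, 0, 0, 100], [72, 120, -80, 0, 0, 0, 100], [72, 140, -110, 0, 0, 0, 100]]}}

```text
time_s: 2.2
tcp_pos: [0.5403, 0.121, 0.15]
eef_rot: [23.9, 89.9, 15.1]
contact_force: [-0.8, 0.7, -0.0]
gripper_width: 0.0875
```

```bash
python3 - <<'E'
from h import *
st()
E
```

```text
t 2.2 tcp [540.3 121.  150. ] zyaw -8.9 xdir [ 0.002  0.001 -1.   ] F [-0.8  0.7 -0. ] Mo [-0.04  0.06 -0.03] w 87.5 j [  33.   13.  -21.    0.  -56. -132.]
```

```bash
python3 - <<'E'
from h import *
c,im=snap("w2");st()
hsv=cv2.cvtColor(im,cv2.COLOR_BGR2HSV)
m=cv2.inRange(hsv,(2,120,60),(12,255,255));k=max(cv2.findContours(m,0,1)[0],key=cv2.contourArea)
P=np.array([plane(c,p,.03)[:2]*1000 for p in k[:,0].astype(float)])
print(cv2.contourArea(k),cv2.boundingRect(k))
u=np.array([np.cos(np.radians(-8.9)),np.sin(np.radians(-8.9))]);v=np.array([-u[1],u[0]])
S=(P-[541,125.5])@u;T=(P-[541,125.5])@v
for a in range(-100,100,10):
    q=T[(S>=a)&(S<a+10)]
    if len(q):print(a,q.min().round(1),q.max().round(1))
E
```

```text
t 2.25 tcp [536.6 121.4 144.1] zyaw -8.95 xdir [-0.005 -0.001 -1.   ] F [-1.9  0.9 -5.1] Mo [ 0.19  0.41 -0.01] w 87.3 j [  33.   13.  -21.   -0.  -56. -132.]
3335.5 (238, 109, 29, 133)
-90 -20.6 7.5
-80 -20.7 7.6
-70 -20.9 7.7
-60 -20.0 7.9
-50 -20.2 7.0
-40 -20.3 7.1
-30 -20.4 7.2
-20 -20.5 7.4
-10 -20.6 7.5
0 -19.7 7.6
10 -19.8 7.7
20 -20.0 7.8
30 -20.1 7.9
40 -20.2 8.0
50 -20.2 8.2
```

View pics/w2b.png

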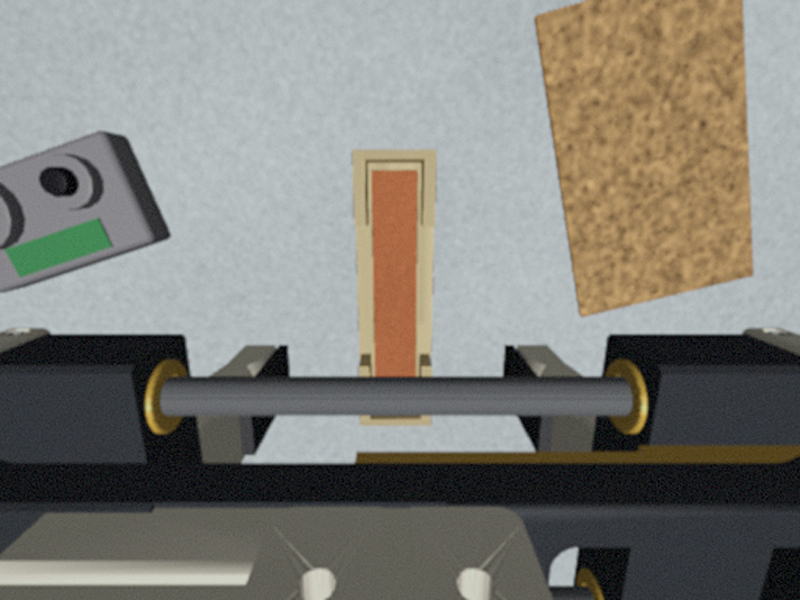

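The bar is centred between the fingers (bar at columns 371–418, fingers 288–505). The cradle wall steps are at rows 225 and 355.

```bash
python3 - <<'E'
from h import *
c,im=load("w2");k=1/1.5625
st()
a=plane(c,(395*k,225*k),.034)[:2]*1000;b=plane(c,(395*k,355*k),.034)[:2]*1000
print("steps",a,b,"mid",(a+b)/2,np.linalg.norm(b-a));print("cradle ends",plane(c,(395*k,151*k),.034)[:2],plane(c,(395*k,424*k),.034)[:2])
print("mat pts",[plane(c,np.array(u)*k,.005)[:2].round(4) for u in((537,17),(581,316),(752,274))])
print("smallkey",plane(c,(60*k,181*k),.042))
E
```

```text
t 2.25 tcp [536.6 121.4 144.1] zyaw -8.95 xdir [-0.005 -0.001 -1.   ] F [-1.9  0.9 -5.1] Mo [ 0.19  0.41 -0.01] w 87.3 j [  33.   13.  -21.   -0.  -56. -132.]
steps [491.14693659 127.50298929] [580.93078429 113.43252293] mid [536.03886044 120.46775611] 90.87968601353444
cradle ends [0.44612958 0.13455788] [0.63517601 0.10493149]
mat pts [array([0.3775, 0.2374]), array([0.583 , 0.2571]), array([0.5699, 0.3844])]
smallkey [ 0.43218415 -0.07257546  0.042     ]
```

Request:
{"name": "carry_out", "arguments": {"moves": [[0, -1, -35, 0, 0, 0, 100], [0, -1, -70, 0, 0, 0, 100], [0, -1, -100, 0, 0, 0, 100], [0, -1, -115, 0, 0, 0, 100], [0, -1, -115, 0, 0, 0, 100]]}}

```text
time_s: 2.75
tcp_pos: [0.5361, 0.1167, 0.0328]
eef_rot: [-142.5, 89.7, -151.5]
contact_force: [0.1, -0.5, 0.4]
gripper_width: 0.0876
```

```bash
python3 - <<'E'
from h import *
st();c,im=snap("w3");st()
hsv=cv2.cvtColor(im,cv2.COLOR_BGR2HSV)
m=cv2.inRange(hsv,(2,120,60),(12,255,255));k=max(cv2.findContours(m,0,1)[0],key=cv2.contourArea)
P=np.array([plane(c,p,.03)[:2]*1000 for p in k[:,0].astype(float)])
t=r.get_state()["tcp_pos"][:2]*1000
u=np.array([np.cos(np.radians(-8.9)),np.sin(np.radians(-8.9))]);v=np.array([-u[1],u[0]])
S=(P-t)@u;T=(P-t)@v
for a in range(-90,60,20):
    q=T[(S>=a)&(S<a+20)]
    if len(q):print(a,q.min().round(1),q.max().round(1))
E
```

```text
t 2.75 tcp [536.1 116.7  32.8] zyaw -8.97 xdir [-0.004 -0.002 -1.   ] F [ 0.1 -0.5  0.4] Mo [-0.06  0.03 -0.02] w 87.6 j [  33.   21.  -28.   -0.  -41. -132.]
t 2.8 tcp [537.2 117.1  34.4] zyaw -8.95 xdir [-0.002 -0.002 -1.   ] F [-0.6 -0.4  1. ] Mo [ 0.02 -0.03  0.03] w 87.6 j [  33.   21.  -28.    0.  -41. -132.]
-90 -12.2 16.7
-70 -11.9 17.0
-50 -12.1 17.0
-30 -11.9 17.0
-10 -12.0 16.8
```

Request:
{"name": "carry_out", "arguments": {"moves": [[3, 2, -12, 0, 0, 0, 100], [3, 2, -22, 0, 0, 0, 100], [3, 2, -22, 0, 0, 0, 60], [3, 2, -22, 0, 0, 0, 50], [3, 2, -22, 0, 0, 0, 40]], "squeeze": 15}}

```text
time_s: 3.3
tcp_pos: [0.5411, 0.1198, 0.0138]
eef_rot: [36.0, 90.0, 27.0]
contact_force: [0.6, -0.5, -0.2]
gripper_width: 0.0691
```

```bash
python3 - <<'E'
from h import *
st();c,im=snap("w4");st()
hsv=cv2.cvtColor(im,cv2.COLOR_BGR2HSV)
m=cv2.inRange(hsv,(2,120,60),(12,255,255));k=max(cv2.findContours(m,0,1)[0],key=cv2.contourArea)
P=np.array([plane(c,p,.03)[:2]*1000 for p in k[:,0].astype(float)])
t=r.get_state()["tcp_pos"][:2]*1000
u=np.array([np.cos(np.radians(-8.9)),np.sin(np.radians(-8.9))]);v=np.array([-u[1],u[0]])
S=(P-t)@u;T=(P-t)@v
print(S.min(),T.min(),T.max())
E
```

```text
t 3.3 tcp [541.1 119.8  13.8] zyaw -8.94 xdir [ 0.001  0.    -1.   ] F [ 0.6 -0.5 -0.2] Mo [-0.03 -0.06 -0.04] w 69.1 j [  33.   23.  -29.    0.  -39. -132.]
t 3.35 tcp [541.1 119.9  13.8] zyaw -8.94 xdir [ 0.001  0.    -1.   ] F [-0.8  0.7  0.7] Mo [-0.04 -0.02  0.03] w 64.9 j [  33.   23.  -29.    0.  -39. -132.]
-84.50272584117701 -15.446022939261502 13.770159956925959
```

Request:
{"name": "carry_out", "arguments": {"moves": [[0, -0.5, -1, 0, 0, 0, 30], [0, -0.5, -1, 0, 0, 0, 20], [0, -0.5, -1, 0, 0, 0, 10], [0, -0.5, -1, 0, 0, 0, 0], [0, -0.5, -1, 0, 0, 0, 0]]}}

```text
time_s: 3.85
tcp_pos: [0.5409, 0.1193, 0.0124]
eef_rot: [39.0, 90.0, 30.1]
contact_force: [-0.2, 0.6, 0.7]
gripper_width: 0.0299
```

Request:
{"name": "carry_out", "arguments": {"moves": [[0, 0, 0, 0, 0, 0, 0], [0, 0, 0, 0, 0, 0, 0], [0, 0, 0, 0, 0, 0, 0], [0, 0, 0, 0, 0, 0, 0]]}}

```text
time_s: 4.25
tcp_pos: [0.5409, 0.1193, 0.0124]
eef_rot: [47.4, 90.0, 38.5]
contact_force: [-0.1, 0.6, 0.7]
gripper_width: 0.0298
```

```bash
python3 - <<'E'
from h import *
st()
E
```

```text
t 4.25 tcp [540.9 119.3  12.4] zyaw -8.95 xdir [ 0.  0. -1.] F [-0.1  0.6  0.7] Mo [ 0.17  0.02 -0.05] w 29.8 j [  33.   23.  -29.   -0.  -38. -132.]
```

Request:
{"name": "carry_out", "arguments": {"moves": [[0, 0, 6, 0, 0, 0, 0], [0, 0, 16, 0, 0, 0, 0], [0, 0, 36, 0, 0, 0, 0], [0, 0, 66, 0, 0, 0, 0], [-10, 20, 80, 0, 0, 0, 0]], "squeeze": 25}}

```text
time_s: 4.75
tcp_pos: [0.5322, 0.1386, 0.0952]
eef_rot: [27.5, 89.8, 18.5]
contact_force: [0.5, 0.6, -2.9]
gripper_width: 0.0298
```

Request:
{"name": "carry_out", "arguments": {"moves": [[-13, 37, 0, 0, 0, 0.03, 0], [-26, 75, 0, 0, 0, 0.06, 0], [-39, 115, 0, 0, 0, 0.1, 0], [-52, 150, -10, 0, 0, 0.13, 0], [-57, 174, -30, 0, 0, 0.155, 0]]}}

```text
time_s: 5.25
tcp_pos: [0.4737, 0.3164, 0.0644]
eef_rot: [50.7, 89.8, 50.8]
contact_force: [1.4, -0.3, -3.2]
gripper_width: 0.0298
```

```bash
python3 - <<'E'
from h import *
st()
E
```

```text
t 5.25 tcp [473.7 316.4  64.4] zyaw 0.1 xdir [ 0.003  0.003 -1.   ] F [ 1.4 -0.3 -3.2] Mo [ 0.02 -0.1   0.02] w 29.8 j [  53.   20.  -25.    0.  -46. -143.]
```

Request:
{"name": "carry_out", "arguments": {"moves": [[0, -2, -20, 0, 0, 0, 0], [0, -2, -40, 0, 0, 0, 0], [0, -2, -48, 0, 0, 0, 0], [0, -2, -51, 0, 0, 0, 0], [0, -2, -52, 0, 0, 0, 0]]}}

```text
time_s: 5.75
tcp_pos: [0.4742, 0.3113, 0.0109]
eef_rot: [31.6, 90.0, 31.6]
contact_force: [-0.1, 0.1, -2.3]
gripper_width: 0.0296
```

Request:
{"name": "carry_out", "arguments": {"moves": [[0, 0, 0, 0, 0, 0, 0], [0, 0, 0, 0, 0, 0, 0]]}}

```text
time_s: 5.95
tcp_pos: [0.4744, 0.3115, 0.0112]
eef_rot: [48.9, 89.9, 48.8]
contact_force: [-0.1, -0.4, -1.5]
gripper_width: 0.0296
```

```bash
python3 - <<'E'
from h import *
st()
E
```

```text
t 5.95 tcp [474.4 311.5  11.2] zyaw -0.08 xdir [ 0.001  0.001 -1.   ] F [-0.1 -0.4 -1.5] Mo [ 0.01 -0.04 -0.04] w 29.6 j [  53.   24.  -27.    0.  -39. -143.]
```

Request:
{"name": "carry_out", "arguments": {"moves": [[0, 0, -1, 0, 0, 0, 0], [0, 0, -1, 0, 0, 0, 45], [0, 0, -1, 0, 0, 0, 60], [0, 0, -1, 0, 0, 0, 90], [0, 0, -1, 0, 0, 0, 100]]}}

```text
time_s: 6.45
tcp_pos: [0.474, 0.3113, 0.0095]
eef_rot: [45.0, 90.0, 44.9]
contact_force: [0.0, -0.8, -0.1]
gripper_width: 0.0559
```

Request:
{"name": "carry_out", "arguments": {"moves": [[0, 0, 10, 0, 0, 0, 100], [0, 0, 35, 0, 0, 0, 100], [0, 0, 70, 0, 0, 0, 100], [0, 0, 110, 0, 0, 0.14, 100], [0, 0, 140, 0, 0, 0.28, 100]]}}

```text
time_s: 6.95
tcp_pos: [0.4743, 0.3115, 0.1527]
eef_rot: [24.5, 89.9, 40.8]
contact_force: [1.2, 1.1, 0.1]
gripper_width: 0.0872
```

Request:
{"name": "carry_out", "arguments": {"moves": [[0, 0, 0, 0, 0, 0.14, 100], [0, 0, 0, 0, 0, 0.28, 100], [0, 0, 0, 0, 0, 0.42, 100], [0, 0, 0, 0, 0, 0.56, 100], [0, 0, 0, 0, 0, 0.7, 100]]}}

```text
time_s: 7.45
tcp_pos: [0.4739, 0.3112, 0.1503]
eef_rot: [-9.2, 90.0, 47.2]
contact_force: [0.2, -0.2, -0.5]
gripper_width: 0.0878
```

Request:
{"name": "carry_out", "arguments": {"moves": [[0, 0, 0, 0, 0, 0.14, 100], [0, 0, 0, 0, 0, 0.28, 100], [0, 0, 0, 0, 0, 0.42, 100], [0, 0, 0, 0, 0, 0.56, 100], [0, 0, 0, 0, 0, 0.7, 100]]}}

```text
time_s: 7.95
tcp_pos: [0.4738, 0.3112, 0.1502]
eef_rot: [-49.3, 90.0, 47.2]
contact_force: [0.2, 0.4, 0.3]
gripper_width: 0.0877
```

Request:
{"name": "carry_out", "arguments": {"moves": [[0, 0, 0, 0, 0, 0.14, 100], [0, 0, 0, 0, 0, 0.28, 100], [0, 0, 0, 0, 0, 0.42, 100], [0, 0, 0, 0, 0, 0.56, 100], [0, 0, 0, 0, 0, 0.7, 100]]}}

```text
time_s: 8.45
tcp_pos: [0.4739, 0.3112, 0.1502]
eef_rot: [-92.9, 90.0, 43.7]
contact_force: [0.0, 0.1, -0.4]
gripper_width: 0.0877
```

Request:
{"name": "carry_out", "arguments": {"moves": [[0, 0, 0, 0, 0, 0.14, 100], [0, 0, 0, 0, 0, 0.28, 100], [0, 0, 0, 0, 0, 0.42, 100], [0, 0, 0, 0, 0, 0.56, 100], [0, 0, 0, 0, 0, 0.76, 100]]}}

```text
time_s: 8.95
tcp_pos: [0.4738, 0.3112, 0.1502]
eef_rot: [-134.9, 90.0, 42.4]
contact_force: [-1.1, -0.4, 0.3]
gripper_width: 0.0875
```

Request:
{"name": "carry_out", "arguments": {"moves": [[-12, 0, 0, 0, -0.07, 0, 100], [-24, 0, 0, 0, -0.14, 0, 100], [-36, 0, 0, 0, -0.2, 0, 100], [-50, 0, 0, 0, -0.262, 0, 100], [-50, 0, 0, 0, -0.262, 0, 100]]}}

```text
time_s: 9.45
tcp_pos: [0.4215, 0.309, 0.1491]
eef_rot: [-177.3, 74.9, -0.3]
contact_force: [0.2, -0.7, 0.0]
gripper_width: 0.0876
```

```bash
cat >> h.py <<'E'
def barfind(c,im,ztop,show=True):
    hsv=cv2.cvtColor(im,cv2.COLOR_BGR2HSV)
    m=cv2.inRange(hsv,(2,150,60),(9,255,255));k=max(cv2.findContours(m,0,1)[0],key=cv2.contourArea)
    P=np.array([plane(c,p,ztop)[:2]*1000 for p in k[:,0].astype(float)]).astype(np.float32)
    print("bar",cv2.contourArea(k),cv2.boundingRect(k),cv2.minAreaRect(P));return P
E
python3 - <<'E'
from h import *
st();c,im=snap("w5");st();barfind(c,im,.027)
for n in("scene","side"):
    im=r.capture(n);cv2.imwrite(f"pics/{n}1.png",im);print(n);barfind(cam(n),im,.027)
E
```

```text
t 9.45 tcp [421.5 309.  149.1] zyaw 176.99 xdir [ 0.26  -0.001 -0.966] F [ 0.2 -0.7  0. ] Mo [-0.17  1.05 -0.08] w 87.6 j [ 67.   4. -43.  22. -40.   3.]
t 9.5 tcp [422.5 310.3 149.8] zyaw 177.02 xdir [ 0.259  0.    -0.966] F [ 0.2  0.3 -0.1] Mo [-0.06  0.97  0.03] w 87.5 j [ 67.   4. -42.  22. -40.   4.]
bar 0.0 (242, 233, 1, 1) ((404.44219970703125, 322.86676025390625), (0.0, 0.0), 0.0)
scene
bar 760.5 (347, 266, 60, 41) ((481.6988525390625, 317.227783203125), (31.443973541259766, 172.23045349121094), 89.80219268798828)
side
bar 818.5 (234, 292, 63, 37) ((470.4820251464844, 322.8717041015625), (172.91709899902344, 44.0341796875), 0.05785464122891426)
```

View pics/w5b.png

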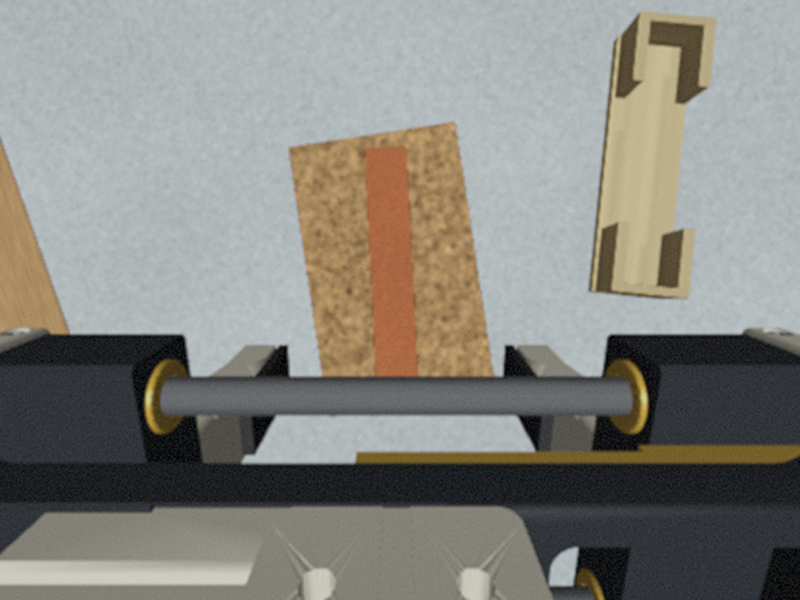

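The bar lies flat on the mat, with its edges at columns 365–407 and its far end at row 148. It is about 3° off the tool's yaw.

Request:
{"name": "carry_out", "arguments": {"moves": [[-4, 0, -40, 0, 0, 0.052, 100], [-4, 0, -80, 0, 0, 0.052, 100], [-4, 0, -110, 0, 0, 0.052, 100], [-4, 0, -120, 0, 0, 0.052, 100], [-4, 0, -120, 0, 0, 0.052, 100]]}}

```text
time_s: 10.1
tcp_pos: [0.4209, 0.3097, 0.0277]
eef_rot: [-177.7, 75.1, 2.2]
contact_force: [0.7, -0.1, 0.4]
gripper_width: 0.0877
```

```bash
python3 - <<'E'
from h import *
st();c,im=snap("w6");st()
hsv=cv2.cvtColor(im,cv2.COLOR_BGR2HSV);sub=im[90:240,225:275].astype(int);
# bar by redness: R-G
m=((im[:,:,2].astype(int)-im[:,:,1]>65)).astype(np.uint8)*255;m=cv2.medianBlur(m,5)
k=max(cv2.findContours(m,0,1)[0],key=cv2.contourArea)
P=np.array([plane(c,p,.027)[:2]*1000 for p in k[:,0].astype(float)]).astype(np.float32)
print(cv2.contourArea(k),cv2.boundingRect(k),cv2.minAreaRect(P))
for a in range(400,570,20):
    q=P[(P[:,0]>=a)&(P[:,0]<a+20),1]
    if len(q):print(a,q.min(),q.max())
print(P[:,0].max())
E
```

```text
t 10.1 tcp [420.9 309.7  27.7] zyaw 179.79 xdir [ 0.257  0.01  -0.966] F [ 0.7 -0.1  0.4] Mo [-0.22  0.95 -0.02] w 87.7 j [ 59.  13. -58.  50. -16. -18.]
t 10.15 tcp [421.4 310.4  29. ] zyaw 179.74 xdir [ 0.259  0.011 -0.966] F [0.4 0.2 0.6] Mo [-0.15  0.95 -0.  ] w 87.4 j [ 59.  13. -58.  50. -16. -18.]
9316.0 (229, 22, 45, 218) ((487.01373291015625, 310.34515380859375), (28.508705139160156, 140.7373504638672), 89.95832824707031)
400 296.79062 324.64975
420 296.77347 324.64786
440 296.1161 324.63324
460 296.73972 324.6191
480 296.72256 324.6045
500 296.7054 324.58987
520 296.68826 324.57523
540 296.6744 324.5606
557.3918
```

Joint 3 is at its limit with this inward lean. I'll rise, turn half a turn and take the bar's outer end with the lean pointing away from the base.

Request:
{"name": "carry_out", "arguments": {"moves": [[0, 0, 30, 0, 0, 0, 100], [10, 0, 60, 0, 0, 0, 100], [40, 0, 90, 0, 0, 0, 100], [75, 0, 110, 0, 0, 0, 100], [108, 0, 120, 0, 0, 0, 100]]}}

```text
time_s: 10.65
tcp_pos: [0.5295, 0.3144, 0.154]
eef_rot: [-175.4, 74.8, 4.6]
contact_force: [-0.5, 0.6, -0.3]
gripper_width: 0.0875
```

Request:
{"name": "carry_out", "arguments": {"moves": [[0, 0, 0, 0, 0, -0.14, 100], [0, 0, 0, 0, 0, -0.28, 100], [0, 0, 0, 0, 0, -0.42, 100], [0, 0, 0, 0, 0, -0.56, 100], [0, 0, 0, 0, 0, -0.7, 100]]}}

```text
time_s: 11.15
tcp_pos: [0.5273, 0.3128, 0.1507]
eef_rot: [-176.5, 75.2, -37.0]
contact_force: [-0.2, -0.0, 0.7]
gripper_width: 0.0874
```

Request:
{"name": "carry_out", "arguments": {"moves": [[0, 0, 0, 0, 0, -0.14, 100], [0, 0, 0, 0, 0, -0.28, 100], [0, 0, 0, 0, 0, -0.42, 100], [0, 0, 0, 0, 0, -0.56, 100], [0, 0, 0, 0, 0, -0.7, 100]]}}

```text
time_s: 11.65
tcp_pos: [0.527, 0.3134, 0.1504]
eef_rot: [-177.3, 75.2, -77.7]
contact_force: [1.2, 0.1, -0.2]
gripper_width: 0.0876
```

Request:
{"name": "carry_out", "arguments": {"moves": [[0, 0, 0, 0, 0, -0.14, 100], [0, 0, 0, 0, 0, -0.28, 100], [0, 0, 0, 0, 0, -0.42, 100], [0, 0, 0, 0, 0, -0.56, 100], [0, 0, 0, 0, 0, -0.7, 100]]}}

```text
time_s: 12.15
tcp_pos: [0.527, 0.3137, 0.1504]
eef_rot: [-178.0, 75.2, -118.5]
contact_force: [1.1, -0.4, 0.4]
gripper_width: 0.0876
```

Request:
{"name": "carry_out", "arguments": {"moves": [[0, 0, 0, 0, 0, -0.14, 100], [0, 0, 0, 0, 0, -0.28, 100], [0, 0, 0, 0, 0, -0.42, 100], [0, 0, 0, 0, 0, -0.56, 100], [0, 0, 0, 0, 0, -0.7, 100]]}}

```text
time_s: 12.65
tcp_pos: [0.5273, 0.3139, 0.1506]
eef_rot: [-178.3, 75.0, -159.0]
contact_force: [0.4, 0.8, 1.3]
gripper_width: 0.0877
```

Request:
{"name": "carry_out", "arguments": {"moves": [[0, 0, 0, 0, 0, -0.14, 100], [0, 0, 0, 0, 0, -0.28, 100], [0, 0, 0, 0, 0, -0.342, 100], [0, 0, 0, 0, 0, -0.342, 100]]}}

```text
time_s: 13.05
tcp_pos: [0.5278, 0.313, 0.151]
eef_rot: [-178.2, 75.0, -178.2]
contact_force: [0.6, -0.1, -0.0]
gripper_width: 0.0878
```

```bash
python3 - <<'E'
from h import *
st()
E
```

```text
t 13.05 tcp [527.8 313.  151. ] zyaw -0.07 xdir [-0.259 -0.008 -0.966] F [ 0.6 -0.1 -0. ] Mo [-0.03 -0.87  0.01] w 87.8 j [  42.   26.    2.  -10.  -77. -129.]
```

Request:
{"name": "carry_out", "arguments": {"moves": [[1, -2, -45, 0.008, 0, 0, 100], [1, -2, -90, 0.008, 0, 0, 100], [1, -2, -120, 0.008, 0, 0, 100], [1, -2, -132, 0.008, 0, 0, 100], [1, -2, -139, 0.008, 0, 0, 100]]}}

```text
time_s: 13.55
tcp_pos: [0.5287, 0.3102, 0.01]
eef_rot: [-179.0, 75.0, -178.8]
contact_force: [-0.1, 0.2, 0.9]
gripper_width: 0.0879
```

Request:
{"name": "carry_out", "arguments": {"moves": [[0, 0, 0, 0, 0, 0, 80], [0, 0, 0, 0, 0, 0, 70], [0, 0, 0, 0, 0, 0, 60], [0, 0, 0, 0, 0, 0, 50], [0, 0, 0, 0, 0, 0, 42]]}}

```text
time_s: 14.05
tcp_pos: [0.5291, 0.3095, 0.0111]
eef_rot: [-178.9, 75.1, -178.9]
contact_force: [0.9, 0.2, -0.2]
gripper_width: 0.0531
```

```bash
cat >> h.py <<'E'
def redbar(c,im,z,org):
    m=((im[:,:,2].astype(int)-im[:,:,1]>65)).astype(np.uint8)*255;m=cv2.medianBlur(m,5)
    k=max(cv2.findContours(m,0,1)[0],key=cv2.contourArea)
    P=np.array([plane(c,p,z)[:2]*1000 for p in k[:,0].astype(float)]).astype(np.float32)
    print(cv2.contourArea(k),cv2.boundingRect(k),cv2.minAreaRect(P));return P
E
python3 - <<'E'
from h import *
st();c,im=snap("w7");st();P=redbar(c,im,.027,0);print(P.min(0),P.max(0))
E
```

```text
t 14.05 tcp [529.1 309.5  11.1] zyaw -0.03 xdir [-0.258 -0.005 -0.966] F [ 0.9  0.2 -0.2] Mo [-0.   -0.91 -0.  ] w 53.1 j [  42.   34.   -5.  -11.  -63. -126.]
t 14.1 tcp [529.  309.3  10.9] zyaw -0.04 xdir [-0.258 -0.005 -0.966] F [ 0.6 -0.7  0.1] Mo [-0.01 -0.86 -0.02] w 49.6 j [  42.   34.   -5.  -11.  -63. -126.]
11565.0 (232, 2, 50, 239) ((459.5008239746094, 310.6944274902344), (139.53782653808594, 28.744796752929688), 0.06389971822500229)
[389.72958 296.24612] [529.2798  325.04886]
```

Request:
{"name": "carry_out", "arguments": {"moves": [[0, 1, 0, 0, 0, 0, 30], [0, 1, 0, 0, 0, 0, 20], [0, 1, 0, 0, 0, 0, 10], [0, 1, 0, 0, 0, 0, 0], [0, 1, 0, 0, 0, 0, 0]], "squeeze": 50}}

```text
time_s: 14.6
tcp_pos: [0.529, 0.3104, 0.0104]
eef_rot: [-178.8, 75.0, -178.8]
contact_force: [0.2, 1.2, 0.8]
gripper_width: 0.0295
```

Request:
{"name": "carry_out", "arguments": {"moves": [[0, 0, 0, 0, 0, 0, 0], [0, 0, 0, 0, 0, 0, 0], [0, 0, 0, 0, 0, 0, 0]]}}

```text
time_s: 14.9
tcp_pos: [0.5289, 0.3104, 0.0104]
eef_rot: [-178.8, 75.0, -178.8]
contact_force: [0.5, 1.3, 0.5]
gripper_width: 0.0298
```

Request:
{"name": "carry_out", "arguments": {"moves": [[0, 0, 5, 0, 0, 0, 0], [0, 0, 15, 0, 0, 0, 0], [0, 0, 35, 0, 0, 0, 0], [0, 0, 65, 0, 0, 0, 0], [0, 0, 100, 0, 0, 0, 0]]}}

```text
time_s: 15.4
tcp_pos: [0.5282, 0.3095, 0.111]
eef_rot: [-178.4, 74.9, -178.4]
contact_force: [1.0, 0.8, -2.4]
gripper_width: 0.0295
```

```bash
python3 - <<'E'
from h import *
st();c,im=snap("w8");st();P=redbar(c,im,.027+.1,0);print(P.min(0),P.max(0))
E
```

```text
t 15.4 tcp [528.2 309.5 111. ] zyaw -0.09 xdir [-0.26  -0.007 -0.965] F [ 1.   0.8 -2.4] Mo [ 0.07 -1.35  0.03] w 29.5 j [  42.   28.   -1.  -10.  -73. -128.]
t 15.45 tcp [531.3 310.9 118.2] zyaw 0.05 xdir [-0.252 -0.003 -0.968] F [2.  1.  4.5] Mo [ 0.18 -1.56 -0.03] w 29.4 j [  42.   28.   -0.  -10.  -73. -128.]
11437.5 (228, 3, 52, 238) ((458.79730224609375, 309.2174987792969), (29.28816032409668, 139.14138793945312), 89.54727935791016)
[389.2031  294.10645] [528.33405 323.90897]
```

Request:
{"name": "carry_out", "arguments": {"moves": [[8, -25, 8, 0, 0, 0.14, 0], [16, -50, 16, 0, 0, 0.28, 0], [24, -75, 24, 0, 0, 0.42, 0], [32, -100, 32, 0, 0, 0.56, 0], [40, -125, 40, 0, 0, 0.7, 0]]}}

```text
time_s: 15.95
tcp_pos: [0.5692, 0.1841, 0.1511]
eef_rot: [-178.7, 75.0, -138.3]
contact_force: [0.8, -0.2, -2.3]
gripper_width: 0.0293
```

Request:
{"name": "carry_out", "arguments": {"moves": [[8, -25, 0, 0, 0, 0.14, 0], [16, -50, 0, 0, 0, 0.28, 0], [24, -75, 0, 0, 0, 0.42, 0], [32, -100, 0, 0, 0, 0.56, 0], [40, -125, 0, 0, 0, 0.7, 0]]}}

```text
time_s: 16.45
tcp_pos: [0.6089, 0.0592, 0.1508]
eef_rot: [-178.7, 75.0, -98.2]
contact_force: [-0.1, 0.4, -1.9]
gripper_width: 0.0294
```

Request:
{"name": "carry_out", "arguments": {"moves": [[4, -25, 0, 0, 0, 0.12, 0], [8, -50, 0, 0, 0, 0.24, 0], [12, -77, 0, 0, 0, 0.328, 0], [12, -77, 0, 0, 0, 0.328, 0], [12, -77, 0, 0, 0, 0.328, 0]]}}

```text
time_s: 16.95
tcp_pos: [0.6205, -0.0176, 0.1509]
eef_rot: [-178.6, 75.0, -79.8]
contact_force: [0.7, 0.4, -2.4]
gripper_width: 0.0295
```

```bash
python3 - <<'E'
from h import *
st();snap("g1");st()
E
```

```text
t 16.95 tcp [620.5 -17.6 150.9] zyaw 98.82 xdir [ 0.046 -0.254 -0.966] F [ 0.7  0.4 -2.4] Mo [ 1.3   0.3  -0.01] w 29.5 j [ 25.  18. -22.  18. -55. -27.]
t 17.0 tcp [620.8 -16.9 150.9] zyaw 98.86 xdir [ 0.046 -0.254 -0.966] F [ 0.   0.4 -2.4] Mo [ 1.28  0.31 -0.02] w 29.5 j [ 25.  18. -22.  18. -55. -27.]
```

View pics/g1b.png

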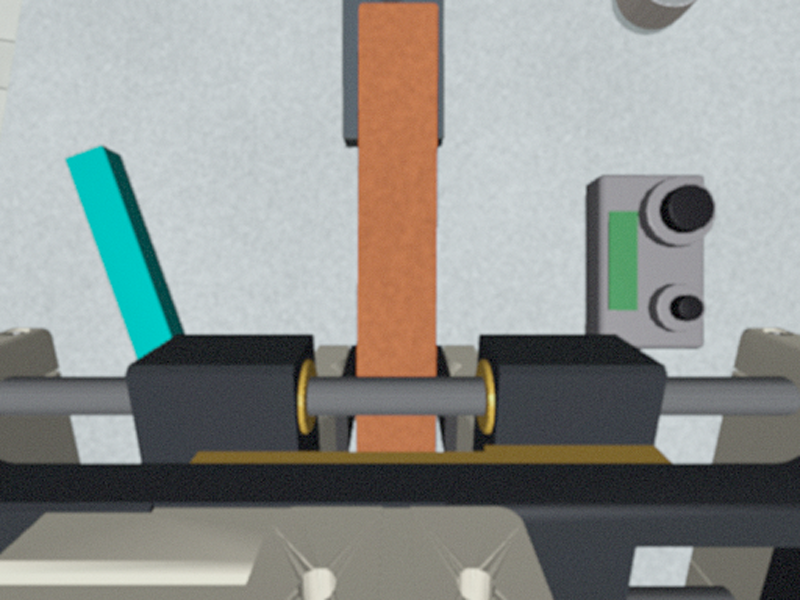

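The wrist view shows the held bar at columns 358–439 over the gauge base at columns 344–442, whose mouth edge is at row 139. The large key is at (688,209) and the small key at (687,307).

```bash
python3 - <<'E'
from h import *
c,im=load("g1");k=1/1.5625
g=cv2.cvtColor(im,cv2.COLOR_BGR2GRAY)
for row in(10,40,60,80):
    l=g[row].astype(int); print(row,l[214:234],l[276:292])
print("col", g[80:100,224], g[80:100,281])
# keys
for n,z in(("L",.044),("S",.044)):
    u={"L":(688,209),"S":(687,307)}[n];print(n,plane(c,np.array(u)*k,z)[:2].round(4),tri([ray(c,np.array(u)*k),ray(cam("scene"),{"L":(292.4,165.8),"S":(305.8,177.2)}[n])]).round(4))
for u in((603,176),(703,176),(703,347)):print("box",plane(c,np.array(u)*k,.028)[:2].round(4))
E
```

```text
10 [202 202 202 198 185 136 101 102  94  95 100  98 102  96 105 119 138 140
 136 131] [140 139 134 128 115 101  94 125 170 194 197 195 197 197 197 195]
40 [206 207 205 205 187 134  98  99  99 101  98  99 100 100  98 108 136 137
 140 137] [140 134 137 124 109 100  98 113 165 201 203 203 206 203 204 203]
60 [198 199 197 199 187 148 111  98 100 100 103 101 100 105 103 119 140 141
 137 139] [139 134 135 118 100  95  98 119 166 199 201 199 196 195 198 200]
80 [202 203 207 204 188 148 107 100 104  98 104 100 104 100 100 115 134 137
 138 139] [140 142 135 121  98  96  99 117 166 198 201 201 201 203 201 199]
col [104  98 105 100 102 103 102  99  90  63  43  42  42  73 142 188 204 203
 200 197] [ 96 102  99  91  97  93  98  95  77  38  32  33  57 113 177 201 203 202
 202 203]
L [ 0.4405 -0.1369] [ 0.4394 -0.1375  0.042 ]
S [ 0.4311 -0.0719] [ 0.4302 -0.0722  0.0413]
box [ 0.4929 -0.1561]
box [ 0.4231 -0.167 ]
box [ 0.4046 -0.0474]
```

```bash
python3 - <<'E'
from h import *
c,im=load("g1")
p=lambda u,v,z=.02:plane(c,(u,v),z)[:2]*1000
L1,L2,R1,R2=p(218.7,10),p(218.95,80),p(283.55,10),p(283.66,80);F=(p(224,88.6)+p(281,88.2))/2;f=p(281,88.2)-p(224,88.6)
ang=lambda d:np.degrees(np.arctan2(d[1],d[0]))
print("edges",ang(L1-L2),ang(R1-R2),"front",ang(f)-90,"width",np.linalg.norm(L1-R1),np.linalg.norm(L2-R2))
a=np.radians((ang(L1-L2)+ang(R1-R2))/2);u=np.array([np.cos(a),np.sin(a)]);v=np.array([-u[1],u[0]])
ctr=(L1+L2+R1+R2)/4; ff=ctr+u*((F-ctr)@u);o=ff+60*u
print("gauge origin",o,"yaw",np.degrees(a))
# bar: top at tcp z - 6 + 22
t=np.array([620.7,-17.2]);zt=.1509-.006+.022
m=((im[:,:,2].astype(int)-im[:,:,1]>65)).astype(np.uint8)*255;m=cv2.medianBlur(m,5)
k=max(cv2.findContours(m,0,1)[0],key=cv2.contourArea);P=np.array([plane(c,q,zt)[:2]*1000 for q in k[:,0].astype(float)])
S=(P-t)@u;T=(P-t)@v
l=[(s,T[(S>=s)&(S<s+15)].min(),T[(S>=s)&(S<s+15)].max()) for s in(5,50,110)]
print("bar lateral rel tcp",np.round(l,1),"end",S.max())
print("bar angle",np.degrees(np.arctan(((l[2][1]+l[2][2])-(l[0][1]+l[0][2]))/2/105)))
for s in(139.3,):
  fin=o+u*(60-s); print("final tcp",fin,"gauge coords of tcp now",(t-o)@u,(t-o)@v)
E
```

```text
edges -80.85258962423389 -81.01165120958076 front -260.78981702445907 width 74.07361593201527 73.8508401102242
gauge origin [ 654.47287685 -222.28207333] yaw -80.93212041690732
bar lateral rel tcp [[  5.  -16.   12.7]
 [ 50.  -16.1  12. ]
 [110.  -16.9  11.9]] end 138.86181043861828
bar angle -0.47502336748177537
final tcp [ 641.97484069 -143.97313967] gauge coords of tcp now -207.84177948499865 -1.0289382692031595
```

Request:
{"name": "carry_out", "arguments": {"moves": [[3, 0, -35, 0, 0, 0.007, 0], [3, 0, -70, 0, 0, 0.007, 0], [3, 0, -100, 0, 0, 0.007, 0], [3, 0, -114, 0, 0, 0.007, 0], [3, 0, -114, 0, 0, 0.007, 0]]}}

```text
time_s: 17.5
tcp_pos: [0.6225, -0.0167, 0.034]
eef_rot: [-179.7, 74.9, -80.3]
contact_force: [0.2, 0.0, -2.2]
gripper_width: 0.0298
```

Request:
{"name": "carry_out", "arguments": {"moves": [[0, 0, 0, 0, 0, 0, 0]]}}

```text
time_s: 17.6
tcp_pos: [0.6244, -0.0161, 0.0367]
eef_rot: [-178.7, 75.0, -79.3]
contact_force: [-0.7, -0.1, -2.4]
gripper_width: 0.0294
```

```bash
python3 - <<'E'
from h import *
st();c,im=snap("g2");st()
s=r.get_state();t=s["tcp_pos"][:2]*1000
o=np.array([654.47,-222.28]);a=np.radians(-80.93);u=np.array([np.cos(a),np.sin(a)]);v=np.array([-u[1],u[0]])
print("tcp in gauge",(t-o)@u,(t-o)@v)
m=((im[:,:,2].astype(int)-im[:,:,1]>65)).astype(np.uint8)*255;m=cv2.medianBlur(m,5)
k=max(cv2.findContours(m,0,1)[0],key=cv2.contourArea);zt=s["tcp_pos"][2]+.016
P=np.array([plane(c,q,zt)[:2]*1000 for q in k[:,0].astype(float)]);S=(P-o)@u;T=(P-o)@v
print("bar",[(x,T[(S>=x)&(S<x+15)].min().round(1),T[(S>=x)&(S<x+15)].max().round(1)) for x in(-200,-150,-100)],S.max())
E
```

```text
t 17.6 tcp [624.4 -16.1  36.7] zyaw 99.39 xdir [ 0.048 -0.255 -0.966] F [-0.7 -0.1 -2.4] Mo [1.23 0.3  0.05] w 29.4 j [ 24.  26. -30.  23. -41. -33.]
t 17.65 tcp [624.9 -16.   37.4] zyaw 99.37 xdir [ 0.049 -0.254 -0.966] F [-1.  -1.  -1.4] Mo [1.22 0.33 0.  ] w 29.8 j [ 24.  26. -30.  23. -41. -33.]
tcp in gauge -208.3967014609592 3.277894569200626
bar [(-200, np.float64(-12.7), np.float64(15.9)), (-150, np.float64(-12.3), np.float64(15.7)), (-100, np.float64(-12.5), np.float64(16.1))] -70.37216548654943
```

View pics/g2b.png

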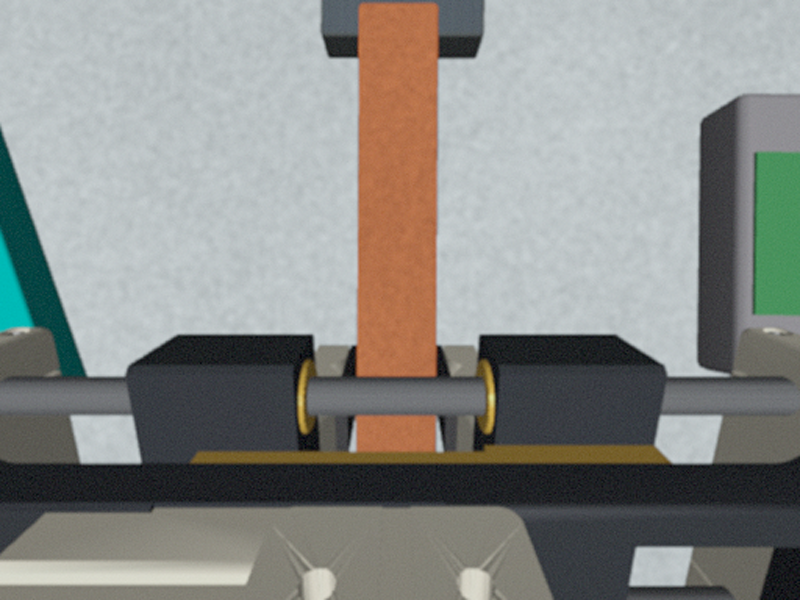

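The bar is square to the base: base at columns 321–483, bar at 359–438, mouth edge at row 36. It needs to move about 1.8 mm to the right before sliding in.

Request:
{"name": "carry_out", "arguments": {"moves": [[0, -12, 0, 0, 0, 0, 0], [4, -36, 0, 0, 0, 0, 0], [8, -62, 0, 0, 0, 0, 0], [12, -90, 0, 0, 0, 0, 0], [17, -117, -3, 0, 0, 0, 0]]}}

```text
time_s: 18.15
tcp_pos: [0.6418, -0.135, 0.0352]
eef_rot: [-178.1, 75.0, -78.8]
contact_force: [0.6, 0.5, -1.9]
gripper_width: 0.0298
```

Request:
{"name": "carry_out", "arguments": {"moves": [[0, -1, -2, 0, 0, 0, 0], [0, -1, -4, 0, 0, 0, 0], [0, -1, -6, 0, 0, 0, 0], [0, -1, -6, 0, 0, 0, 0]]}}

```text
time_s: 18.55
tcp_pos: [0.641, -0.1341, 0.0275]
eef_rot: [-178.7, 75.0, -79.2]
contact_force: [-0.3, 0.3, -2.1]
gripper_width: 0.0295
```

```bash
cat > chk.py <<'E'
from h import *
import sys
st();c,im=snap(sys.argv[1]);st();s=r.get_state();t=s["tcp_pos"][:2]*1000
o=np.array([654.47,-222.28]);a=np.radians(-80.93);u=np.array([np.cos(a),np.sin(a)]);v=np.array([-u[1],u[0]])
print("tcp in gauge",(t-o)@u,(t-o)@v)
m=((im[:,:,2].astype(int)-im[:,:,1]>65)).astype(np.uint8)*255;m=cv2.medianBlur(m,5)
k=max(cv2.findContours(m,0,1)[0],key=cv2.contourArea);zt=float(sys.argv[2]) if len(sys.argv)>2 else s["tcp_pos"][2]+.016
P=np.array([plane(c,q,zt)[:2]*1000 for q in k[:,0].astype(float)]);S=(P-o)@u;T=(P-o)@v
print("bar",[(x,T[(S>=x)&(S<x+8)].min().round(1),T[(S>=x)&(S<x+8)].max().round(1)) for x in range(-100,60,20) if ((S>=x)&(S<x+8)).any()],S.max())
E
python3 chk.py g3
```

```text
t 18.55 tcp [ 641.  -134.1   27.5] zyaw 99.4 xdir [ 0.048 -0.254 -0.966] F [-0.3  0.3 -2.1] Mo [ 1.22  0.39 -0.04] w 29.5 j [ 13.  27. -29.  26. -37. -24.]
t 18.6 tcp [ 641.  -134.1   27.5] zyaw 99.41 xdir [ 0.048 -0.254 -0.966] F [ 0.1  0.4 -2.1] Mo [1.25 0.34 0.03] w 29.7 j [ 13.  27. -29.  26. -37. -24.]
tcp in gauge -89.2473495540175 0.5819003513250536
bar [(-80, np.float64(-15.0), np.float64(13.6)), (-60, np.float64(-14.9), np.float64(13.8)), (-40, np.float64(-14.8), np.float64(13.9)), (-20, np.float64(-15.2), np.float64(13.5)), (0, np.float64(-15.0), np.float64(13.7)), (20, np.float64(-14.9), np.float64(-12.6))] 26.91889979720954
```

View pics/g3b.png

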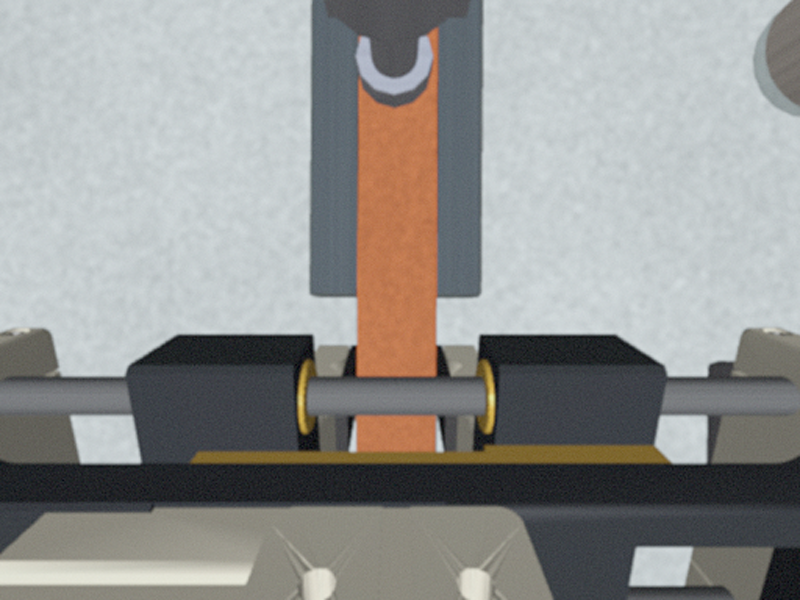

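The bar is centred on the base: base at 311–481, bar at 357–437, with the foot above it at (395,60). About 10 mm remain to the stop.

Request:
{"name": "carry_out", "arguments": {"moves": [[0, -2, 0, 0, 0, 0, 0], [0.7, -4, 0, 0, 0, 0, 0], [1, -6, 0, 0, 0, 0, 0], [1.2, -7.5, 0, 0, 0, 0, 0], [1.2, -7.5, 0, 0, 0, 0, 0]]}}

```text
time_s: 19.1
tcp_pos: [0.642, -0.1426, 0.0273]
eef_rot: [-178.8, 75.0, -79.4]
contact_force: [-0.8, 0.6, -2.6]
gripper_width: 0.0295
```

Request:
{"name": "carry_out", "arguments": {"moves": [[0.1, -0.7, 0, 0, 0, 0, 0], [0.2, -1.4, 0, 0, 0, 0, 0], [0.2, -1.4, 0, 0, 0, 0, 0]]}}

```text
time_s: 19.4
tcp_pos: [0.6422, -0.1438, 0.0273]
eef_rot: [-178.8, 75.0, -79.4]
contact_force: [-0.2, -0.0, -2.0]
gripper_width: 0.0293
```

```bash
python3 chk.py g4; python3 - <<'E'
from h import *
c,im=load("g4");g=cv2.cvtColor(im,cv2.COLOR_BGR2GRAY).astype(int)
o=np.array([654.47,-222.28]);a=np.radians(-80.93);u=np.array([np.cos(a),np.sin(a)])
for col in(212,295):
    d=np.diff(g[100:215,col]);i=d.argmax();print(col,100+i,((plane(c,(col,100.5+i),.02)[:2]*1000)-o)@u)
E
```

```text
t 19.4 tcp [ 642.2 -143.8   27.3] zyaw 99.35 xdir [ 0.048 -0.254 -0.966] F [-0.2 -0.  -2. ] Mo [ 1.22  0.31 -0.03] w 29.3 j [ 12.  27. -29.  26. -37. -23.]
t 19.45 tcp [ 642.2 -143.7   27.3] zyaw 99.35 xdir [ 0.048 -0.254 -0.966] F [-0.2  0.2 -2.6] Mo [1.26 0.27 0.07] w 29.5 j [ 12.  27. -29.  26. -37. -23.]
tcp in gauge -79.4852230318163 0.29852451696020843
bar [(-80, np.float64(-15.3), np.float64(13.4)), (-60, np.float64(-15.2), np.float64(13.5)), (-40, np.float64(-15.1), np.float64(13.6)), (-20, np.float64(-15.5), np.float64(13.2)), (0, np.float64(-15.4), np.float64(13.3)), (20, np.float64(-15.3), np.float64(-13.5))] 30.199696940146907
212 203 -59.52069949561869
295 203 -59.14791225917348
```

Request:
{"name": "carry_out", "arguments": {"moves": [[0.6, -0.5, 0, 0, 0, 0, 0], [0.6, -1, 0, 0, 0, 0, 0], [0.6, -1, 0, 0, 0, 0, 0]]}}

```text
time_s: 19.75
tcp_pos: [0.6427, -0.1439, 0.0271]
eef_rot: [-178.7, 75.0, -79.3]
contact_force: [-1.7, 5.9, -1.3]
gripper_width: 0.0298
```

Request:
{"name": "carry_out", "arguments": {"moves": [[0, -0.4, 0, 0, 0, 0, 0], [0.1, -0.8, 0, 0, 0, 0, 0], [0.1, -0.8, 0, 0, 0, 0, 0]]}}

```text
time_s: 20.05
tcp_pos: [0.6428, -0.144, 0.027]
eef_rot: [-178.6, 75.1, -79.2]
contact_force: [-3.7, 10.8, -1.5]
gripper_width: 0.0297
```

Request:
{"name": "carry_out", "arguments": {"moves": [[0, 0.7, -0.5, 0, 0, 0, 0], [0, 0.7, -1, 0, 0, 0, 0], [0, 0.7, -1.5, 0, 0, 0, 0], [0, 0.7, -1.5, 0, 0, 0, 0]]}}

```text
time_s: 20.45
tcp_pos: [0.643, -0.1439, 0.0258]
eef_rot: [-178.6, 75.0, -79.2]
contact_force: [-2.8, 7.2, -0.4]
gripper_width: 0.0298
```

Request:
{"name": "carry_out", "arguments": {"moves": [[0, 0.4, -0.3, 0, 0, 0, 0], [0, 0.4, -0.5, 0, 0, 0, 0], [0, 0.4, -0.5, 0, 0, 0, 40], [0, 0.4, -0.5, 0, 0, 0, 50], [0, 0.4, -0.5, 0, 0, 0, 60]]}}

```text
time_s: 20.95
tcp_pos: [0.6432, -0.1447, 0.0256]
eef_rot: [-178.7, 75.0, -79.3]
contact_force: [-0.8, -0.9, 1.1]
gripper_width: 0.0459
```

Request:
{"name": "carry_out", "arguments": {"moves": [[0, 0, 0, 0, 0, 0, 60], [0, 0, 0, 0, 0, 0, 60], [0, 0, 0, 0, 0, 0, 60]]}}

```text
time_s: 21.25
tcp_pos: [0.6429, -0.1445, 0.0254]
eef_rot: [-178.7, 75.0, -79.4]
contact_force: [-0.1, -0.2, 0.5]
gripper_width: 0.0525
```

```bash
python3 chk.py g5 .042;  python3 - <<'E'
from h import *
c,im=load("g5");g=cv2.cvtColor(im,cv2.COLOR_BGR2GRAY).astype(int)
o=np.array([654.47,-222.28]);a=np.radians(-80.93);u=np.array([np.cos(a),np.sin(a)]);v=np.array([-u[1],u[0]])
for row in(80,160):
    d=np.diff(g[row,180:340]);i=d.argmin()+180.5;j=d.argmax()+180.5;L,R=[(plane(c,(q,row),.02)[:2]*1000-o)@v for q in(i,j)];print("base lateral",L,R,(L+R)/2)
E
```

```text
t 21.25 tcp [ 642.9 -144.5   25.4] zyaw 99.35 xdir [ 0.048 -0.254 -0.966] F [-0.1 -0.2  0.5] Mo [0.84 0.26 0.04] w 52.5 j [ 12.  28. -29.  26. -36. -24.]
t 21.3 tcp [ 643.  -144.5   25.3] zyaw 99.35 xdir [ 0.048 -0.254 -0.966] F [-0.1  0.3  1.2] Mo [0.89 0.3  0.02] w 52.3 j [ 12.  28. -29.  26. -36. -24.]
tcp in gauge -78.63980136178209 0.8914960549828486
bar [(-80, np.float64(-14.1), np.float64(13.9)), (-60, np.float64(-14.5), np.float64(14.0)), (-40, np.float64(-14.4), np.float64(14.2)), (-20, np.float64(-14.3), np.float64(14.3)), (0, np.float64(-14.2), np.float64(14.4)), (20, np.float64(-14.6), np.float64(-13.5))] 20.187482449937907
base lateral 37.00477822546023 -36.29328878302063 0.35574472121979994
base lateral 37.287487591236314 -36.60369760291396 0.3418949941611764
```

The bar is seated: centred within about 0.5 mm, and the push against the stop registered as contact force. Now I back off along the tool axis, straighten the tool and go over the small key.

Request:
{"name": "carry_out", "arguments": {"moves": [[0, 2, 7, 0, 0, 0, 80], [-1, 5, 19, 0, 0, 0, 90], [-2, 10, 39, 0, 0, 0, 100], [-3, 17, 65, 0, 0, 0, 100], [-5, 27, 97, 0, 0, 0, 100]]}}

```text
time_s: 21.8
tcp_pos: [0.6373, -0.117, 0.1235]
eef_rot: [-179.0, 75.0, -79.6]
contact_force: [0.5, -0.1, 0.5]
gripper_width: 0.0851
```

Request:
{"name": "carry_out", "arguments": {"moves": [[-10, 12, 10, 0, 0, 0, 80], [-20, 25, 20, 0.064, 0.012, 0, 50], [-30, 30, 30, 0.128, 0.024, 0, 0], [-45, 30, 30, 0.193, 0.036, 0, 0], [-60, 30, 30, 0.257, 0.0486, 0, 0]], "squeeze": 20}}

```text
time_s: 22.3
tcp_pos: [0.5776, -0.0859, 0.1538]
eef_rot: [-31.6, 89.8, 67.9]
contact_force: [0.3, -1.9, -0.0]
gripper_width: 0.0532
```

Request:
{"name": "carry_out", "arguments": {"moves": [[-25, 4, 0, 0, 0, 0, 0], [-55, 8, 0, 0, 0, 0, 0], [-95, 12, 0, 0, 0, 0, 0], [-130, 15, -10, 0, 0, 0, 0], [-147, 17, -20, 0, 0, 0, 0]]}}

```text
time_s: 22.8
tcp_pos: [0.428, -0.0701, 0.1328]
eef_rot: [-35.5, 89.9, 63.9]
contact_force: [0.1, -0.0, -0.2]
gripper_width: 0.013
```

Request:
{"name": "carry_out", "arguments": {"moves": [[0, 0, 0, 0, 0, 0, 0], [0, 0, 0, 0, 0, 0, 0]]}}

```text
time_s: 23.0
tcp_pos: [0.4312, -0.07, 0.1333]
eef_rot: [-88.1, 89.9, 11.4]
contact_force: [0.9, -1.0, 0.7]
gripper_width: 0.0015
```

```bash
python3 - <<'E'
from h import *
st();snap("k1");st()
E
```

```text
t 23.0 tcp [431.2 -70.  133.3] zyaw 99.47 xdir [ 0.001  0.    -1.   ] F [ 0.9 -1.   0.7] Mo [-0.01  0.05  0.02] w 1.5 j [ 17.   3. -36.   0. -51.  -7.]
t 23.05 tcp [431.9 -70.  133.3] zyaw 99.45 xdir [ 0.002  0.    -1.   ] F [-0.3 -0.4  0.8] Mo [ 0.04  0.08 -0.02] w 0.9 j [ 17.   3. -36.   0. -51.  -7.]
```

View pics/k1b.png

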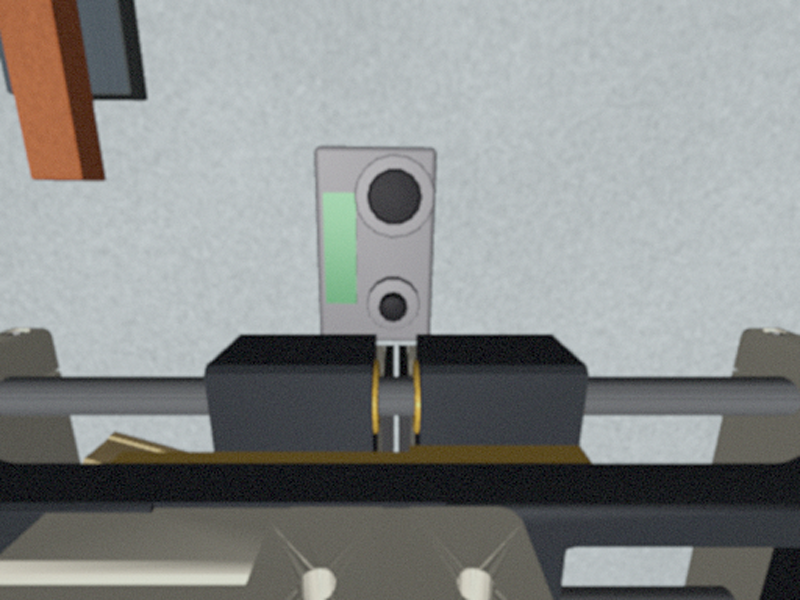

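The keys are seen from above: large at (394,196), small at (393,306). The bar end is in the gauge at the upper left.

```bash
python3 - <<'E'
from h import *
c,_=load("k1");g,_=load("g1");k=1/1.5625
for n,a,b in(("L",(394,196),(688,209)),("S",(393,306),(687,307))):
    print(n,[plane(c,np.array(a)*k,z)[:2].round(4) for z in(.040,.044)],tri([ray(c,np.array(a)*k),ray(g,np.array(b)*k)]).round(4))
E
```

```text
L [array([ 0.4423, -0.1369]), array([ 0.4423, -0.137 ])] [ 0.4421 -0.1366  0.0461]
S [array([ 0.4319, -0.0706]), array([ 0.4321, -0.0717])] [ 0.4321 -0.0719  0.0453]
```

Request:
{"name": "carry_out", "arguments": {"moves": [[0, -1.5, -30, 0, 0, 0, 0], [0, -1.5, -60, 0, 0, 0, 0], [0, -1.5, -76, 0, 0, 0, 0], [0, -1.5, -83, 0, 0, 0, 0], [0, -1.5, -83, 0, 0, 0, 0]]}}

```text
time_s: 23.55
tcp_pos: [0.4311, -0.072, 0.0489]
eef_rot: [102.5, 89.9, -158.1]
contact_force: [-2.2, -0.3, 1.7]
gripper_width: 0.0002
```

Request:
{"name": "carry_out", "arguments": {"moves": [[0, 0, -2, 0, 0, 0, 0], [0, 0, -4, 0, 0, 0, 0], [0, 0, -6, 0, 0, 0, 0], [0, 0, -7, 0, 0, 0, 0]]}}

```text
time_s: 23.95
tcp_pos: [0.4318, -0.0719, 0.0437]
eef_rot: [-112.2, 89.9, -12.8]
contact_force: [-7.8, 1.5, 27.7]
gripper_width: 0.0004
```

Request:
{"name": "carry_out", "arguments": {"moves": [[0, 0, 1, 0, 0, 0, 0], [0, 0, 1, 0, 0, 0, 0]]}}

```text
time_s: 24.15
tcp_pos: [0.4317, -0.0718, 0.0442]
eef_rot: [-96.1, 89.9, 3.3]
contact_force: [-1.6, -1.6, 6.4]
gripper_width: -0.0001
```

Request:
{"name": "carry_out", "arguments": {"moves": [[0, 0, 1, 0, 0, 0, 0], [0, 0, 1, 0, 0, 0, 0]]}}

```text
time_s: 24.35
tcp_pos: [0.4317, -0.0718, 0.0449]
eef_rot: [-97.3, 89.9, 2.1]
contact_force: [-0.5, -1.6, 3.5]
gripper_width: 0.001
```

Request:
{"name": "carry_out", "arguments": {"moves": [[0, 0, 1.5, 0, 0, 0, 0], [0, 0, 1.5, 0, 0, 0, 0]]}}

```text
time_s: 24.55
tcp_pos: [0.4316, -0.0718, 0.0462]
eef_rot: [-99.2, 89.9, 0.2]
contact_force: [1.7, -2.0, 3.4]
gripper_width: 0.0003
```

Request:
{"name": "carry_out", "arguments": {"moves": [[0, 0, 20, 0, 0, 0, 0], [0, 0, 60, 0, 0, 0, 0], [0, 0, 105, 0, 0, 0, 0], [0, 0, 150, 0, 0, 0, 0], [10, -7, 195, 0, 0, 0, 0]]}}

```text
time_s: 25.05
tcp_pos: [0.4396, -0.0785, 0.2425]
eef_rot: [20.6, 89.9, 120.0]
contact_force: [3.2, 0.6, -0.1]
gripper_width: 0.0001
```

Request:
{"name": "carry_out", "arguments": {"moves": [[20, -14, 35, 0, 0, 0, 0], [55, -37, 50, 0, 0, 0, 0], [95, -64, 50, 0, 0, 0, 0], [135, -91, 50, 0, 0, 0, 0], [170, -115, 50, 0, 0, 0, 0]]}}

```text
time_s: 25.55
tcp_pos: [0.6124, -0.1949, 0.2898]
eef_rot: [52.2, 89.9, 151.6]
contact_force: [0.2, 1.5, 0.3]
gripper_width: 0.0006
```

Request:
{"name": "carry_out", "arguments": {"moves": [[20, -13, 0, 0, 0, 0, 0], [38, -26, 0, 0, 0, 0, 0], [43, -29, 0, 0, 0, 0, 0], [43, -29, 0, 0, 0, 0, 0], [43, -29, 0, 0, 0, 0, 0]]}}

```text
time_s: 26.05
tcp_pos: [0.6534, -0.2223, 0.2904]
eef_rot: [64.3, 89.9, 163.7]
contact_force: [-0.5, 0.5, 1.1]
gripper_width: 0.0003
```

```bash
python3 - <<'E'
from h import *
st()
S=r.capture("scene");D=r.capture("side")
for n,I in(("scene",S),("side",D)):cv2.imwrite(f"pics/{n}k.png",I);print(n,proj(cam(n),(.6549,-.2228,.235)),proj(cam(n),r.get_state()["tcp_pos"]))
z=lambda im,x,y,w,h:cv2.resize(im[y:y+h,x:x+w],(400,600),interpolation=cv2.INTER_CUBIC)
cv2.imwrite("pics/kn.png",np.hstack([z(S,185,90,70,105),z(D,250,100,80,120)]))
E
```

```text
t 26.05 tcp [ 653.4 -222.3  290.4] zyaw 99.41 xdir [-0.001  0.    -1.   ] F [-0.5  0.5  1.1] Mo [0.03 0.2  0.01] w 0.3 j [ -3.  20.   9.  -0. -78.  12.]
scene [214.26220692 118.97472249] [212.7696962  100.80719659]
side [289.60722456 133.62249966] [290.92541372 118.14730128]
```

View pics/kn.png

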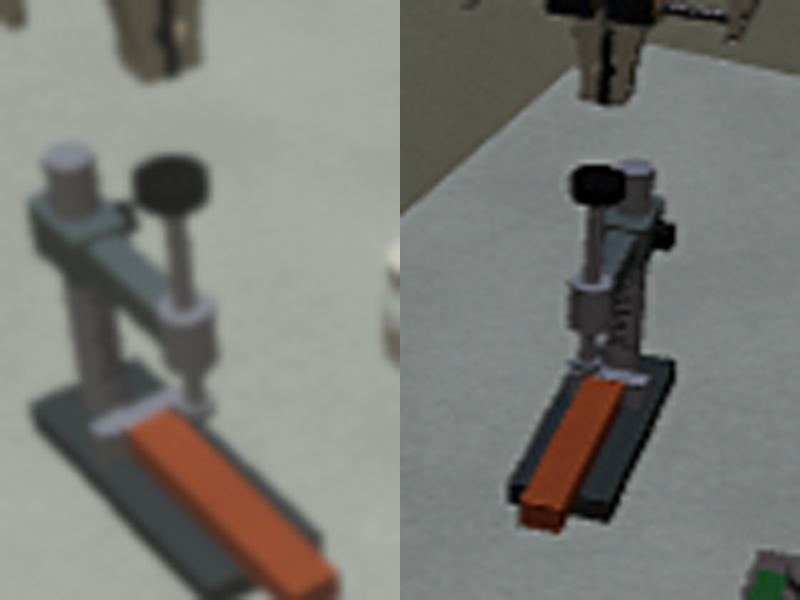

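The bar lies against the stop, centred under the foot, and the fingertips are above the knob. Now I push it down.

Request:
{"name": "carry_out", "arguments": {"moves": [[1.5, 0, -20, 0, 0, 0, 0], [1.5, 0, -40, 0, 0, 0, 0], [1.5, 0, -50, 0, 0, 0, 0], [1.5, 0, -57, 0, 0, 0, 0], [1.5, 0, -62, 0, 0, 0, 0]]}}

```text
time_s: 26.65
tcp_pos: [0.6554, -0.2227, 0.2293]
eef_rot: [-158.0, 90.0, -58.6]
contact_force: [-1.5, 0.2, 1.9]
gripper_width: 0.0005
```

Request:
{"name": "carry_out", "arguments": {"moves": [[0, 0, -6, 0, 0, 0, 0], [0, 0, -12, 0, 0, 0, 0], [0, 0, -18, 0, 0, 0, 0], [0, 0, -23, 0, 0, 0, 0], [0, 0, -27, 0, 0, 0, 0]]}}

```text
time_s: 27.15
tcp_pos: [0.6557, -0.2229, 0.2016]
eef_rot: [-156.5, 90.0, -57.1]
contact_force: [0.0, 1.4, 2.6]
gripper_width: 0.0003
```

Request:
{"name": "carry_out", "arguments": {"moves": [[0, 0, -3, 0, 0, 0, 0], [0, 0, -6, 0, 0, 0, 0], [0, 0, -8, 0, 0, 0, 0], [0, 0, -9, 0, 0, 0, 0], [0, 0, -9, 0, 0, 0, 0]]}}

```text
time_s: 27.65
tcp_pos: [0.6556, -0.2229, 0.1929]
eef_rot: [-163.7, 90.0, -64.3]
contact_force: [0.1, 0.2, 3.3]
gripper_width: 0.0003
```

Request:
{"name": "carry_out", "arguments": {"moves": [[0, 0, -0.7, 0, 0, 0, 0], [0, 0, -1.4, 0, 0, 0, 0], [0, 0, -1.4, 0, 0, 0, 0]]}}

```text
time_s: 27.95
tcp_pos: [0.6556, -0.2229, 0.1917]
eef_rot: [-143.9, 90.0, -44.5]
contact_force: [-0.0, 1.7, 4.7]
gripper_width: 0.0004
```

Request:
{"name": "carry_out", "arguments": {"moves": [[0, 0, -0.7, 0, 0, 0, 0], [0, 0, -1.5, 0, 0, 0, 0], [0, 0, -2, 0, 0, 0, 0], [0, 0, -2, 0, 0, 0, 0]]}}

```text
time_s: 28.35
tcp_pos: [0.6557, -0.223, 0.19]
eef_rot: [-140.6, 90.0, -41.2]
contact_force: [-0.8, 0.6, 7.0]
gripper_width: 0.0005
```

```bash
python3 - <<'E'
from h import *
st()
for n in("scene","side"):cv2.imwrite(f"pics/{n}p.png",r.capture(n))
st()
E
```

```text
t 28.35 tcp [ 655.7 -223.   190. ] zyaw 99.41 xdir [ 0.001 -0.    -1.   ] F [-0.8  0.6  7. ] Mo [ 0.49  0.3  -0.08] w 0.5 j [ -3.  23.   0.   0. -67.  12.]
t 28.45 tcp [ 655.7 -222.9  190. ] zyaw 99.41 xdir [ 0.001 -0.    -1.   ] F [-0.6  0.8  6.7] Mo [0.48 0.26 0.01] w 0.1 j [ -3.  23.   0.   0. -67.  12.]
```

Request:
{"name": "carry_out", "arguments": {"moves": [[0, 0, 0, 0, 0, 0, 0], [0, 0, 0, 0, 0, 0, 0], [0, 0, 0, 0, 0, 0, 0], [0, 0, 0, 0, 0, 0, 0], [0, 0, 0, 0, 0, 0, 0]]}}

```text
time_s: 28.95
tcp_pos: [0.6557, -0.223, 0.1901]
eef_rot: [-137.4, 90.0, -38.0]
contact_force: [-0.3, 1.1, 6.7]
gripper_width: 0.0004
```

Request:
{"name": "carry_out", "arguments": {"moves": [[0, 0, 0, 0, 0, 0, 0], [0, 0, 0, 0, 0, 0, 0], [0, 0, 0, 0, 0, 0, 0], [0, 0, 0, 0, 0, 0, 0]]}}

```text
time_s: 29.35
tcp_pos: [0.6557, -0.223, 0.1901]
eef_rot: [-135.3, 90.0, -35.9]
contact_force: [-0.1, 2.4, 6.2]
gripper_width: 0.0003
```

Request:
{"name": "carry_out", "arguments": {"moves": [[0, 0, 5, 0, 0, 0, 0], [0, 0, 14, 0, 0, 0, 0], [0, 0, 24, 0, 0, 0, 0], [0, 0, 34, 0, 0, 0, 0], [0, 0, 44, 0, 0, 0, 0]]}}

```text
time_s: 29.85
tcp_pos: [0.6554, -0.2229, 0.2343]
eef_rot: [106.8, 90.0, -153.8]
contact_force: [1.1, -0.2, 0.4]
gripper_width: 0.0003
```

Request:
{"name": "carry_out", "arguments": {"moves": [[0, 0, 10, 0, 0, 0, 0], [0, 0, 30, 0, 0, 0, 0], [0, 0, 60, 0, 0, 0, 0], [-30, 12, 65, 0, 0, 0, 0], [-70, 28, 65, 0, 0, 0, 0]]}}

```text
time_s: 30.35
tcp_pos: [0.5855, -0.195, 0.2986]
eef_rot: [111.0, 90.0, -149.7]
contact_force: [-0.7, 0.2, 0.2]
gripper_width: 0.0003
```

Request:
{"name": "carry_out", "arguments": {"moves": [[-40, 16, 0, 0, 0, 0, 0], [-80, 32, 0, 0, 0, 0, 0], [-115, 46, -20, 0, 0, 0, 0], [-140, 57, -60, 0, 0, 0, 0], [-143, 57, -100, 0, 0, 0, 0]]}}

```text
time_s: 30.85
tcp_pos: [0.4397, -0.1371, 0.1988]
eef_rot: [-78.8, 89.8, 20.6]
contact_force: [1.9, 0.0, -0.9]
gripper_width: 0.0003
```

Request:
{"name": "carry_out", "arguments": {"moves": [[0, 0, -40, 0, 0, 0, 0], [0, 0, -70, 0, 0, 0, 0], [0, 0, -80, 0, 0, 0, 0], [0, 0, -80, 0, 0, 0, 0], [0, 0, -80, 0, 0, 0, 0]]}}

```text
time_s: 31.35
tcp_pos: [0.4434, -0.138, 0.1197]
eef_rot: [-127.0, 89.9, -27.5]
contact_force: [0.9, -0.2, 0.0]
gripper_width: 0.0002
```

```bash
python3 - <<'E'
from h import *
st()
E
```

```text
t 31.35 tcp [ 443.4 -138.   119.7] zyaw 99.42 xdir [ 0.001 -0.    -1.   ] F [ 0.9 -0.2  0. ] Mo [ 0.07  0.06 -0.02] w 0.2 j [  7.   6. -34.   0. -50.   2.]
```

Request:
{"name": "carry_out", "arguments": {"moves": [[-1, 1, -30, 0, 0, 0, 0], [-1, 1, -55, 0, 0, 0, 0], [-1, 1, -66, 0, 0, 0, 0], [-1, 1, -69, 0, 0, 0, 0], [-1, 1, -69, 0, 0, 0, 0]]}}

```text
time_s: 31.85
tcp_pos: [0.442, -0.137, 0.0503]
eef_rot: [-159.6, 90.0, -60.2]
contact_force: [-1.0, -0.2, 1.3]
gripper_width: 0.0004
```

Request:
{"name": "carry_out", "arguments": {"moves": [[0, 0, -2, 0, 0, 0, 0], [0, 0, -4, 0, 0, 0, 0], [0, 0, -5.5, 0, 0, 0, 0], [0, 0, -6.3, 0, 0, 0, 0], [0, 0, -6.3, 0, 0, 0, 0]]}}

```text
time_s: 32.35
tcp_pos: [0.4425, -0.1369, 0.0442]
eef_rot: [-114.1, 89.9, -14.7]
contact_force: [-1.9, -0.2, 11.6]
gripper_width: 0.0004
```

Request:
{"name": "carry_out", "arguments": {"moves": [[0, 0, 3, 0, 0, 0, 0], [0, 0, 15, 0, 0, 0, 0], [0, 0, 50, 0, 0, 0, 0], [0, 0, 95, 0, 0, 0, 0], [0, 0, 140, 0, 0, 0, 0]]}}

```text
time_s: 32.85
tcp_pos: [0.4408, -0.1368, 0.1844]
eef_rot: [85.1, 89.9, -175.5]
contact_force: [1.2, 1.4, -0.4]
gripper_width: 0.0003
```

Request:
{"name": "carry_out", "arguments": {"moves": [[0, 10, 40, 0, 0, 0, 0], [0, 20, 60, 0, 0, 0, 0], [0, 20, 60, 0, 0, 0, 0], [0, 20, 60, 0, 0, 0, 0]]}}

```text
time_s: 33.25
tcp_pos: [0.4413, -0.1165, 0.2431]
eef_rot: [-56.3, 90.0, 43.1]
contact_force: [-0.2, 0.4, -0.7]
gripper_width: 0.0002
```

```bash
python3 - <<'E'
from h import *
st()
S=r.capture("scene");D=r.capture("side");P=cv2.imread("pics/scenep.png");Q2=cv2.imread("pics/sidep.png")
z=lambda im,x,y,w,h:cv2.resize(im[y:y+h,x:x+w],(400,300),interpolation=cv2.INTER_CUBIC)
cv2.imwrite("pics/fin.png",np.vstack([np.hstack([z(P,170,95,140,105),z(Q2,230,115,140,105)]),np.hstack([z(S,150,90,240,180),z(D,190,110,200,150)])]))
E
```

```text
t 33.25 tcp [ 441.3 -116.5  243.1] zyaw 99.42 xdir [ 0.001  0.001 -1.   ] F [-0.2  0.4 -0.7] Mo [0.02 0.14 0.  ] w 0.2 j [ 10.  -1. -24.  -0. -67.  -1.]
```

View pics/fin.png

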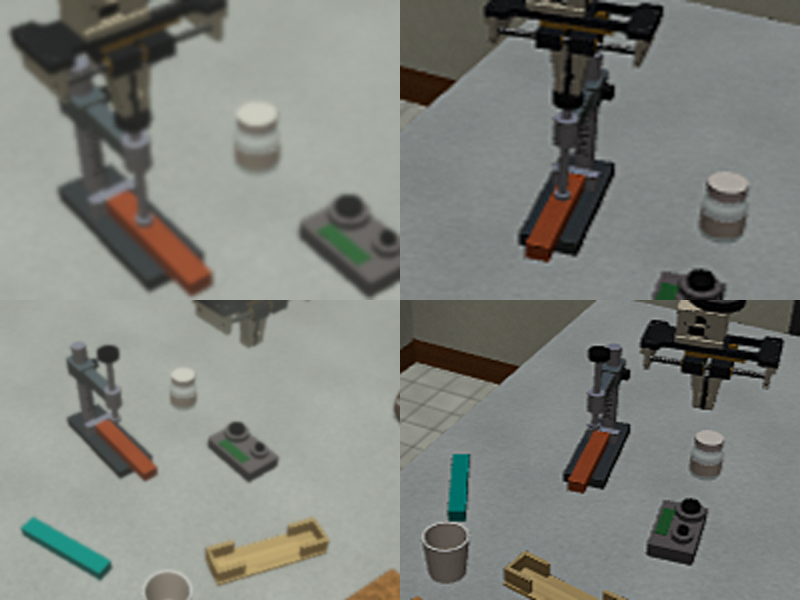

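The top row shows the foot resting on the bar's centreline while the knob is pressed. The bottom row shows the final state: knob up, bar against the stop, both keys up, jar and cup in place. Handing in.

```bash
python3 -c "
from plant import r
print(r.close_job())"
```

```text
the job is handed in; nothing more can be done
None
```

I finished the job in the order asked, at about 33 s of the 72 s limit, and handed it in; no verdict was reported.

**What I did**
- I lifted the terracotta bar from the cradle, set it flat on the mat and let go. I then took it again about 59 mm from its centre, with the tool leaned 15° so the hand cleared the gauge head.
- I slid it under the foot and pushed it against the stop until I felt about 11 N, eased off and released it.
- I pressed the small key, pushed the knob to about 7 N and held it there for about 1.1 s. I let the knob rise, then pressed the large key.

**What the last checks showed**
- **Bar:** it lies within about 0.5 mm of centre and square to within about 0.2°. The camera could not see its stop end directly; being seated there rests on the contact force and the last views.
- **Foot:** it was seen resting on the bar's centreline during the hold.
- **End state:** in the last views the knob and both keys are up, the gripper is clear, and the jar and cup are in place. The brush lay outside those crops, but the arm never went near it.

**What disagreed or failed**
- My first grasp of the bar's near end on the mat ran joint 3 to its limit, so I took the other end.
- The key tops measured about 45 mm high in the images but were met at about 49 mm.
- The small key was pressed harder than needed, briefly reaching about 28 N with the fingertips. The force on the way up matched the key's own spring.

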